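# Take the sample carrier out of the loading dock

### The arm

A 6-joint arm with a two-finger parallel gripper is mounted at the origin on a cart in front of the work surface, level with it; the furniture and walls round the work are solid. World frame = base frame: x ahead of the robot, y to its left, z up, the work surface at z = 0. Lengths are in m, angles in degrees, forces in N, time in s.
With the tool pointing down it reaches from about 0.4 to 0.825 m from the base axis. Payload 7 kg.
Tool frame: the origin (TCP) lies on the front face of the gripper's body, between the roots of the fingers; the fingertips stand 66 mm ahead of it and the grasp point (between the pads) lies 47 mm ahead of it (nose_length is the distance from the TCP to the fingertips, in m); y points along the fingers, z is the direction in which the jaws open and shut, and the axes are right-handed (so a half turn about y gives the same grasp; the last joint's range is limited). The gripper opens to 88 mm and grips with 3 to 60 N. Pads are 19 mm wide; open, the fingers measure 130 mm over their backs; the gripper's body (78 mm by 193 mm) begins 47 mm behind the grasp point.
Start: joints at [-51.962, 20.546, 0.682, 0, -70.136, -16.507], TCP at [0.248, -0.628, 0.292] pointing down, gripper open.
Joint ranges: [-176.03, 176.03], [-82.01, 121.73], [-58.28, 71.71], [-173.87, 95.51], [-174.79, -0.11], [-173.66, 173.66]. Speed limits (degrees/s): [136.94, 136.94, 172.46, 180, 180, 180].

### API

Orientations are given as [roll, pitch, yaw] about the fixed x, y, z axes, in that order (R = Rz(yaw) Ry(pitch) Rx(roll)).
In Python, from plant import get_state, capture, close_job, nose_length gives the robot as it stands.
- The arm moves only by the tool apply_moves, never from a script. Its argument "rows" is a list of rows, each a list of 2 entries, a list of its own where there are three numbers: the shift along the tool's x, y, z in m, then the turn about the tool's y in degrees. In form: [[[tx, ty, tz], yaw], ...]. A call has 1 to 20 rows; each row is the pose to reach, as a shift and turn from the pose commanded when the call began, along the tool's axes at that moment; what a row does not reach only later rows make up. A row lasts 1/8 s, in which the tool goes at most 62.5 mm and 10.7 degrees, less where a joint would pass 70% of its speed; a pose out of reach is approached as far as the arm can. A call with a gripper value outside its range is refused whole. "gripper" is the opening, from 0 (shut) to 1 (fully open), set as the call begins (left out, the last holds). The fingers move at their own pace and stop on an object; "grip_force" is the grip in N (left out, the last holds). Time passes only in rows, so rows that repeat a pose let the fingers close. It gives the time, the measured TCP pose, the force and the opening at its end, in the units of the state.
- get_state(): the state, without advancing time (a new reading comes with each control period).
- capture(name): name is "side" or "top"; returns a dict with "pixels" (480x640x3 uint8, blue, green, red), "z_map" (480x640 float32, m along the optical axis (not along the pixel's ray), 0 where there is no reading), "intrinsics" (3x3 intrinsics, pixels), "rvec" (rotation vector, rad) and "tvec" (3), from world to camera coordinates, as OpenCV has them. Camera axes: x right, y down, z forward; pixel columns grow to the right and rows downward; lengths in m; the calibration is good to about 2 mm. A picture is of the moment at which its call begins.
- close_job(): hands the job in, once; it reports no verdict.
The state is a dict: "time_s": time; "joints": joint angles; "qd": joint speeds; "joint_torque": joint torques, N m; "tcp_pos": TCP position; "eef_rot": TCP orientation; "contact_force": force on the tool from outside, world axes, zero at the start; "moment": the same for the moment, N m; "gripper_width": finger opening in m.
Only numpy, scipy, OpenCV 4.12 (cv2) and the standard library are available. Lean on these libraries where they do the work, as an engineer would, in place of code of your own. Each camera call takes 0.05 s, during which the arm holds its last target.

### The job

Unload the sample carrier: at the front of the loading dock lift its free end, by feel, just enough to clear the stop lip without jamming it under the hidden keeper, and draw it out endwise from the hood. Then lay it flat in the two notches of the white parking stand, centred lengthwise to about 2 cm, and let go. Never force the carrier in the dock, and leave the bystanding dropper bottles and timer where they are.

Things in the scene. Friction and masses are not known exactly. Their poses are not given: they have to be found in the camera images.
- carrier_mid (a point): Centre (also of mass) of the sample carrier: solid grey plastic bar 250 (x) x 24 (y) x 28 (z) mm, dark wells on top, 0.18 to 0.35 kg. x runs to its front end (plain, no wells; 125 mm from here), z up. At first it lies level on the lane floor, its rear 165 mm inside the hood, its front 85 mm in the open.
- dock: Fixed loading dock. Origin on the worktop below the centre of the resting carrier; x is the direction in which the carrier is drawn out, z up. Lane floor 55 mm above the worktop. White hood 76 mm wide, top 128 mm high, x = -147 to +42 mm, open at the front. Inside, side guides (x = -140 to 0) leave the carrier 1.7 mm on either side; a wall stops its rear.
- dock_tongue (a point): Point on top of the tongue where the front end is best gripped (dock x = +90 mm, 55 mm above the worktop). In front of the hood the lane floor is only this tongue, 16 mm wide, 6 mm thick, up to dock x = 124, so fingers can reach 15 mm down past the carrier's underside on both sides. From dock x = 129 to 133 an 18 mm wide steel stop lip stands in front of the carrier.
- dock_lane (a point): Point on the lane floor under the carrier's tail end (dock x = -125). Lip and hidden keeper (over the tail, dock x = -75 to -45, prevents a level lift) form one rigid frame whose setting differs and is not told: lip top 5 to 23 mm above the floor. With the tail on the floor, the front end raised 4 to 5 mm above the lip's top meets the keeper and jams; lower than the lip it butts.
- dock_mouth (a point): Middle of the hood's open front, on the lane floor (dock x = +42). Drawn out by 85 mm the tail is free of the keeper, by 170 mm out of the hood; let go at 100 mm, the carrier rests stably on lip and tail. Never press up against the keeper with over 15 N: lever action makes the forces on keeper and floor add up to about six times that, and 100 N is the limit.
- stand: Fixed white parking stand, origin on the worktop under its centre, x lengthwise. Base 230 x 64 x 6 mm. Two rests at x = -85 and +85 mm, 22 mm long, 35 mm above the worktop, each between cheeks 16 mm higher that leave a notch 36 mm wide (y = -18 to +18) for the carrier. Only the base lies between the rests.
- dropper: Bystander: brown dropper bottle with a blue cap, 25 mm across, 73 mm tall, origin at the centre of its underside.
- red_dropper: Bystander: white dropper bottle with a red cap, 25 mm across, 73 mm tall, origin at the centre of its underside.
- timer: Bystander: white bench timer, 64 x 64 x 19 mm, origin at the centre of its underside.

How it is judged:
By the outcome, as a careful person would: the job done as asked, in the order asked, and still so for the second after the job is handed in, with the robot touching nothing.
It also fails if it takes over 66 s, if anything falls off the work surface, if the arm or the gripper's body presses on something with over 40 N, if the wrist force passes 120 N, or if a joint passes its speed limit or range.

## Working session

There is one attempt and no reset: what is moved stays moved. The work goes in short steps, Python scripts to look and compute and a tool call to move; the robot and the scene stay as the last step left them, time stands still between calls to the robot, and variables do not carry over. Pictures are saved under pics/ and viewed, and the job is handed in when it is done.

Besides the shell and the picture viewer there is one more tool, called after "Request:" by a JSON object that holds its "api" and its "payload". apply_moves: Moves the arm, as the interface text tells. Its arguments: {"type":"object","properties":{"rows":{"type":"array"},"gripper":{"type":"number"},"grip_force":{"type":"number"}},"required":["rows"]}

```bash
ls; mkdir -p pics
python3 - <<'E'
from plant import get_state, capture, nose_length
import cv2,numpy as np
print(get_state(), nose_length)
for n in ("side","top"):
    c=capture(n); cv2.imwrite(f"pics/{n}0.png",c["pixels"]); np.savez(f"{n}0.npz",**c)
    R=cv2.Rodrigues(c["rvec"])[0]; print(n,c["intrinsics"],(-R.T@np.ravel(c["tvec"])),R)
E
```

```text
pics
{'time_s': 0.0, 'joints': array([-5.19615223e+01,  2.05910173e+01,  6.31826798e-01, -1.95048375e-02,
       -7.01369986e+01, -1.65075238e+01]), 'qd': array([-0.02094087, -0.01170667, -0.0509367 , -0.08116338,  0.08984468,
        0.05311014]), 'joint_torque': array([-1.57075365e-04, -5.82728863e+01,  2.93060786e+01,  6.99712381e+00,
        7.12120032e-03, -1.60877821e-04]), 'tcp_pos': array([ 0.24756179, -0.6275314 ,  0.29121447]), 'eef_rot': array([-8.99025654e+01,  9.75391762e-03,  2.15243196e+01]), 'contact_force': array([0.56195204, 0.43786691, 0.06297948]), 'moment': array([-0.02942815, -0.00046554,  0.00059804]), 'gripper_width': 0.08765438817481468} 0.0656
side [[553.89006673   0.         325.72273305]
 [  0.         553.89006673 238.36292524]
 [  0.           0.           1.        ]] [0.5418092  1.02599032 0.90957553] [[-0.99948213 -0.02813196  0.01562277]
 [-0.02963474  0.61549987 -0.78757964]
 [ 0.01254034 -0.78763475 -0.61601481]]
top [[447.53565124   0.         326.37471164]
 [  0.         447.53565124 238.18290523]
 [  0.           0.           1.        ]] [ 0.4606181  -0.04475058  1.11148536] [[ 9.44890546e-04 -9.99999454e-01  4.45607153e-04]
 [-9.96510580e-01 -9.78784691e-04 -8.34608041e-02]
 [ 8.34611947e-02 -3.65190918e-04 -9.96510961e-01]]
```

View pics/side0.png

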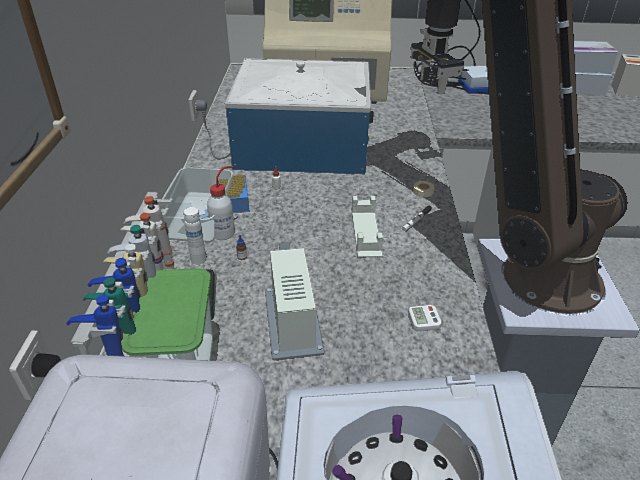

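View pics/top0.png

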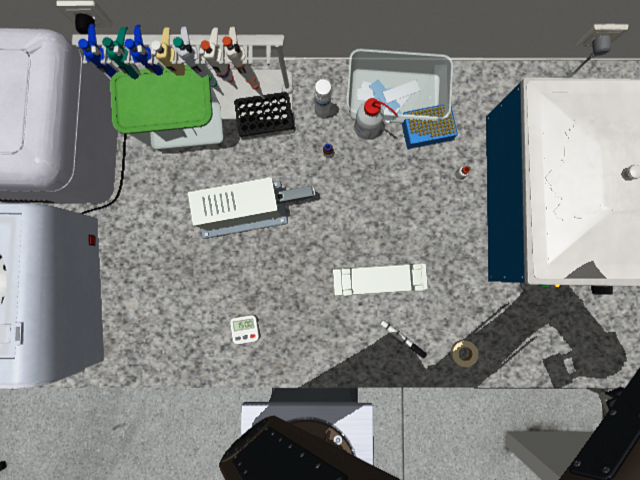

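The side view shows the hood at about (292,290) with the stand at (367,225). In the top view the hood is at about (235,203), the carrier's front end at (300,193) pointing right (-y), and the stand at (380,280). The droppers are at (327,149) and (463,172), and the timer is at (244,329). Next I'll zoom in and measure.

```bash
cat > h.py <<'E'
import numpy as np,cv2
def load(n):
    c=dict(np.load(n)); c["R"]=cv2.Rodrigues(c["rvec"])[0]; c["t"]=np.ravel(c["tvec"]); return c
def cloud(c):
    K=c["intrinsics"]; z=c["z_map"].astype(float); v,u=np.mgrid[:480,:640]
    P=np.stack([(u-K[0,2])/K[0,0]*z,(v-K[1,2])/K[1,1]*z,z],-1)
    W=(P-c["t"])@c["R"]; W[z==0]=np.nan; return W
def proj(c,p):
    return cv2.projectPoints(np.atleast_2d(np.array(p,float)),c["rvec"],c["tvec"],c["intrinsics"],None)[0][:,0]
def ray(c,uv,z):
    K=c["intrinsics"]; d=c["R"].T@np.array([(uv[0]-K[0,2])/K[0,0],(uv[1]-K[1,2])/K[1,1],1]); o=-c["R"].T@c["t"]
    return o+d*(z-o[2])/d[2]
E
python3 - <<'E'
from h import *
for n,(x0,y0,x1,y1) in {"top":(170,160,440,310),"side":(250,180,400,370)}.items():
    c=load(n+"0.npz"); k=cv2.resize(c["pixels"][y0:y1,x0:x1],None,fx=2.9 if n=="top" else 3.1,fy=2.9 if n=="top" else 3.1,interpolation=cv2.INTER_CUBIC); print(k.shape)
    cv2.imwrite(f"pics/{n}_crop.png",k)
t=load("top0.npz");s=load("side0.npz")
for n,c in(("top",t),("side",s)):
    W=cloud(c); 
    def rect(name,lo,hi,box):
        m=(W[...,2]>lo)&(W[...,2]<hi)&(W[...,0]>box[0])&(W[...,0]<box[1])&(W[...,1]>box[2])&(W[...,1]<box[3])
        p=W[m]; 
        if len(p)<4: print(n,name,len(p));return
        r=cv2.minAreaRect(p[:,:2].astype(np.float32)); print(n,name,len(p),np.median(p[:,2]).round(4),np.round(r[0],4),np.round(r[1],4),round(r[2],2))
    rect("hoodtop",.12,.136,(.3,.8,0,.35))
    rect("carrier",.078,.09,(.4,.7,-.05,.2))
    rect("standcheek",.045,.058,(.2,.5,-.25,0.05))
    rect("standrest",.030,.040,(.2,.5,-.25,0.05))
    rect("timer",.014,.03,(.15,.35,.1,.25))
    rect("drop",.03,.09,(.6,.72,-.1,.0))
    rect("reddrop",.03,.09,(.55,.72,-.45,-.3))
    W0=W[(W[...,2]>-.01)&(W[...,2]<.004)]; print(np.median(W0[:,2]))
E
```

```text
(435, 783, 3)
(589, 465, 3)
top hoodtop 3070 0.1291 [0.6904 0.2067] [0.2202 0.2498] 10.49
top carrier 446 0.0836 [0.6297 0.0955] [0.0691 0.222 ] 27.26
top standcheek 109 0.0514 [ 0.448 -0.165] [0.0616 0.1692] 1.68
top standrest 145 0.0355 [ 0.4562 -0.1659] [0.0386 0.1728] 7.35
top timer 549 0.0183 [0.3262 0.1526] [0.0549 0.0641] 8.45
top drop 87 0.0825 [ 0.6564 -0.0101] [0.0201 0.0246] 89.78
top reddrop 754 0.059 [ 0.6349 -0.4053] [0.1695 0.0758] 0.15
0.0005634287341827438
side hoodtop 2362 0.128 [0.6913 0.2054] [0.2181 0.253 ] 10.59
side carrier 81 0.083 [0.6637 0.0787] [0.1923 0.0264] 84.93
side standcheek 72 0.0499 [ 0.4554 -0.1657] [0.0627 0.1731] 5.74
side standrest 148 0.0344 [ 0.453  -0.1656] [0.0643 0.1725] 4.04
side timer 449 0.0175 [0.3242 0.152 ] [0.0697 0.0515] 89.96
side drop 32 0.0827 [ 0.6593 -0.0078] [0.022  0.0158] 4.75
side reddrop 1002 0.0591 [ 0.6342 -0.4082] [0.1697 0.0871] 1.48
1.020578092628782e-05
```

View pics/top_crop.png

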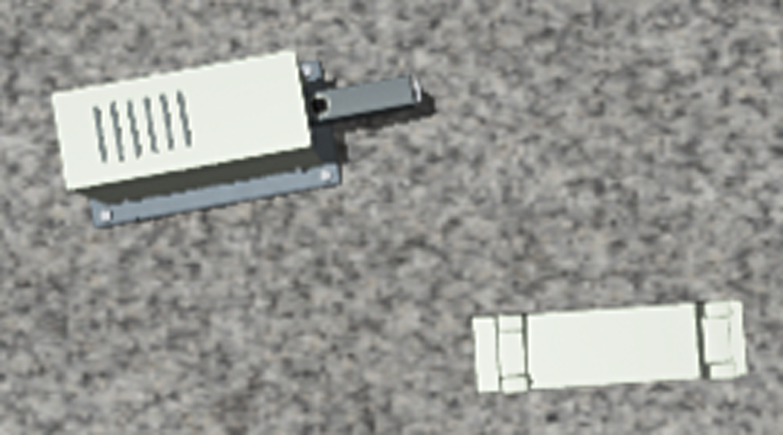

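View pics/side_crop.png

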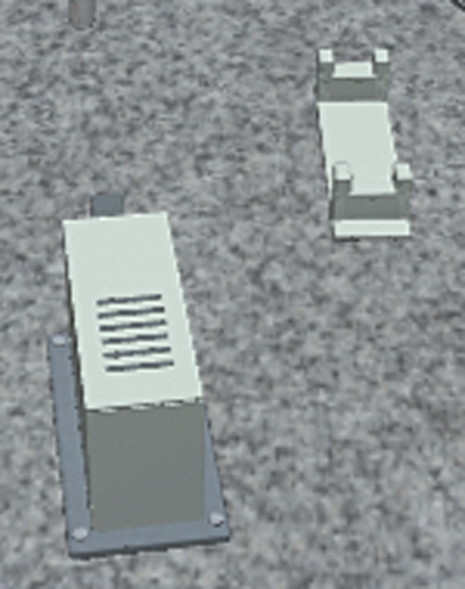

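```bash
cat > fit.py <<'E'
from h import *
from scipy.optimize import minimize
t=load("top0.npz");s=load("side0.npz")
def mask(c,box,th):
    g=c["pixels"].min(2); x0,y0,x1,y1=box; m=np.zeros_like(g); m[y0:y1,x0:x1]=(g[y0:y1,x0:x1]>th)
    n,l,st,_=cv2.connectedComponentsWithStats(m); k=1+np.argmax(st[1:,4]); return (l==k).astype(np.uint8)
def tr(p,q):
    x,y,a=q; c,s_=np.cos(a),np.sin(a); p=np.array(p,float); return np.c_[x+c*p[:,0]-s_*p[:,1],y+s_*p[:,0]+c*p[:,1],p[:,2]]
# hood top
for n,c,b in(("top",t,(180,170,290,240)),("side",s,(255,240,330,320))):
    m=mask(c,b,190); ct=max(cv2.findContours(m,cv2.RETR_EXTERNAL,cv2.CHAIN_APPROX_NONE)[0],key=len)[:,0]
    P=np.array([ray(c,p,.128)[:2] for p in ct],np.float32); r=cv2.minAreaRect(P); print(n,"hood",r, m.sum())
    bx=cv2.boxPoints(r); print(bx.round(4))
def boxc(x0,x1,y0,y1,z0,z1): return [(x,y,z) for x in(x0,x1) for y in(y0,y1) for z in(z0,z1)]
# stand: hull
def iou_fit(c,pts,m,q0):
    ys,xs=np.nonzero(m); hull=cv2.convexHull(np.c_[xs,ys].astype(np.int32)); S=8
    x0,y0=xs.min()-15,ys.min()-15; w,h=xs.max()-x0+15,ys.max()-y0+15
    M=np.zeros((h*S,w*S),np.uint8)
    # pixel-centre hull, dilated half px
    big=cv2.resize(m[y0:y0+h,x0:x0+w],None,fx=S,fy=S,interpolation=cv2.INTER_NEAREST)
    hc=cv2.convexHull(np.vstack([k[:,0] for k in cv2.findContours(big,0,1)[0]])); cv2.fillConvexPoly(M,hc,1)
    def f(q):
        uv=proj(c,tr(pts,q*[.01,.01,.05])); N=np.zeros_like(M); k=cv2.convexHull(((uv-[x0,y0]+.5)*S).astype(np.float32)); cv2.fillConvexPoly(N,np.round(k).astype(int),1)
        return 1-(M&N).sum()/(M|N).sum()
    q=np.array(q0)/[.01,.01,.05]
    for i in range(3): r=minimize(f,q,method="Nelder-Mead",options=dict(initial_simplex=np.vstack([q]+[q+np.eye(3)[j]*.5 for j in range(3)]))); q=r.x
    return q*[.01,.01,.05],r.fun
st=boxc(-.115,.115,-.032,.032,0,.006)
for sx in(-.085,.085): st+=boxc(sx-.011,sx+.011,-.032,.032,0,.051)
m=mask(t,(325,255,435,300),190); q,f=iou_fit(t,st,m,(.37,-.165,np.radians(-87))); print("stand top",q,np.degrees(q[2]),f)
m2=mask(s,(345,190,390,262),190)
m2|=((s["pixels"].max(2)-s["pixels"].min(2)<22)&(s["pixels"].mean(2)<0)).astype(np.uint8)
q2,f2=iou_fit(s,st,m2,q); print("stand side",q2,np.degrees(q2[2]),f2)
E
python3 fit.py
```

```text
top hood ((0.6268466711044312, 0.16468125581741333), (0.07667455822229385, 0.1889650672674179), 10.469995498657227) 2589
[[0.572  0.2506]
 [0.6063 0.0648]
 [0.6817 0.0787]
 [0.6474 0.2646]]
side hood ((0.6267948150634766, 0.16325676441192627), (0.0743740126490593, 0.18905973434448242), 10.625175476074219) 1867
[[0.5728 0.2493]
 [0.6077 0.0635]
 [0.6808 0.0772]
 [0.6459 0.263 ]]
stand top [ 0.37       -0.165      -1.51843645] -87.0 1.0
stand side [ 0.37       -0.165      -1.51843645] -87.0 1.0
```

```bash
sed -i 's/(.37,-.165,np.radians(-87))/(.455,-.166,np.radians(-87))/' fit.py
cat >> fit.py <<'E'
print("tip",ray(t,(314.8,191),.083), "stand c",ray(t,(380,280),.006))
d=(.6365,.112,np.radians(-79.5))
def draw(c,n,q,pts,col,img,F,off):
    for p in proj(c,tr(pts,q)): cv2.circle(img,tuple(int(v) for v in ((p+.5-off)*F)),2,col,-1)
for n,c,b,F in(("top",t,(170,160,440,310),2.9),("side",s,(250,180,400,370),3.1)):
    img=cv2.resize(c["pixels"][b[1]:b[3],b[0]:b[2]],None,fx=F,fy=F,interpolation=cv2.INTER_CUBIC); off=np.array(b[:2])
    draw(c,n,d,boxc(-.147,.042,-.038,.038,.128,.128),(0,0,255),img,F,off)
    draw(c,n,d,boxc(.0425,.125,-.012,.012,.083,.083),(0,255,0),img,F,off)
    draw(c,n,d,boxc(.129,.133,-.009,.009,.055,.055),(255,0,255),img,F,off)
    draw(c,n,q,boxc(-.115,.115,-.032,.032,.006,.006),(0,0,255),img,F,off)
    for sx in(-.085,.085):
        for sy in (-.025,.025): draw(c,n,q,boxc(sx-.011,sx+.011,sy-.007,sy+.007,.051,.051),(255,0,0),img,F,off)
    cv2.imwrite(f"pics/{n}_ov.png",img)
E
python3 fit.py
```

```text
top hood ((0.6268466711044312, 0.16468125581741333), (0.07667455822229385, 0.1889650672674179), 10.469995498657227) 2589
[[0.572  0.2506]
 [0.6063 0.0648]
 [0.6817 0.0787]
 [0.6474 0.2646]]
side hood ((0.6267948150634766, 0.16325676441192627), (0.0743740126490593, 0.18905973434448242), 10.625175476074219) 1867
[[0.5728 0.2493]
 [0.6077 0.0635]
 [0.6808 0.0772]
 [0.6459 0.263 ]]
stand top [ 0.45091848 -0.1365384  -1.51315219] -86.69723429659808 0.23210982074841036
stand side [ 0.46115134 -0.09316847 -1.61112574] -92.31070527422435 0.4064989780169357
tip [ 0.65689426 -0.01809285  0.083     ] stand c [ 0.45011854 -0.17715494  0.006     ]
```

View pics/top_ov.png

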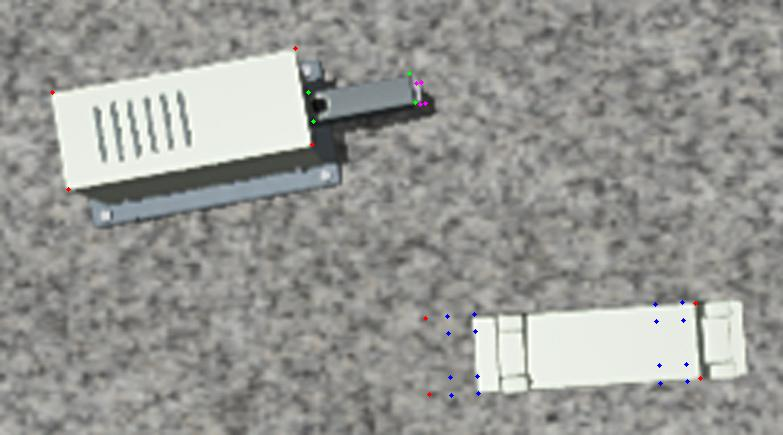

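View pics/side_ov.png

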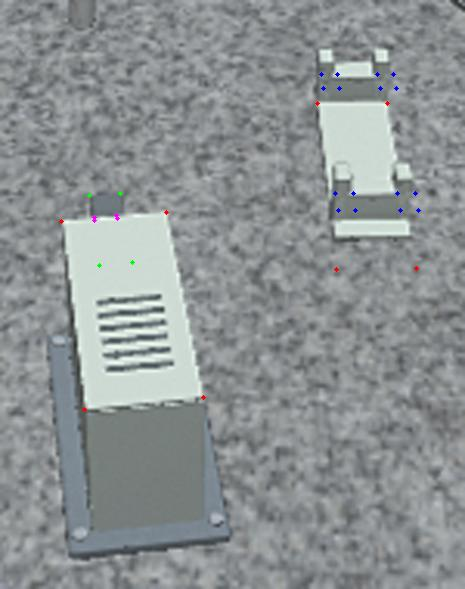

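```bash
sed -i 's/^m=mask(t,.*$/def mk(c,b,th):\n    g=c["pixels"].min(2); m=np.zeros_like(g); m[b[1]:b[3],b[0]:b[2]]=g[b[1]:b[3],b[0]:b[2]]>th; n,l,st_,_=cv2.connectedComponentsWithStats(m)\n    for i in range(1,n):\n        if st_[i,4]<8: m[l==i]=0\n    return m\nm=mk(t,(325,255,435,300),195); q,f=iou_fit(t,st,m,(.45,-.17,np.radians(-87))); print("stand top",q,np.degrees(q[2]),f)/; s/^m2=mask.*$/m2=mk(s,(345,190,390,262),195)/' fit.py; python3 fit.py | grep stand
```

```text
stand top [ 0.45314731 -0.17630776 -1.50547213] -86.25719924258878 0.03564554292789979
stand side [ 0.45287877 -0.18475772 -1.52058006] -87.1228196677778 0.0601100728085765
tip [ 0.65689426 -0.01809285  0.083     ] stand c [ 0.45011854 -0.17715494  0.006     ]
```

View pics/top_ov.png

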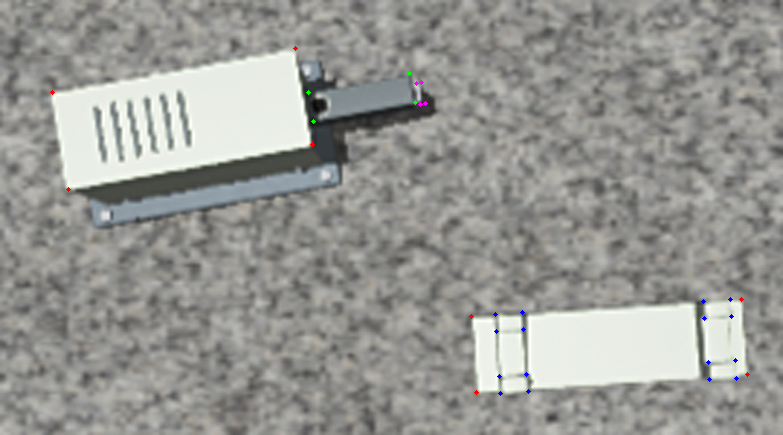

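View pics/side_ov.png

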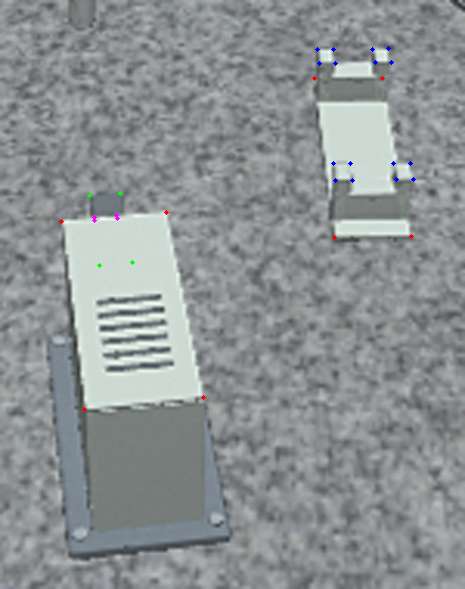

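Run:
```python
from h import *
t=load("top0.npz"); W=cloud(t); o=np.array([.6365,.112]); a=np.radians(-79.5); ux=np.array([np.cos(a),np.sin(a)]); uy=np.array([-ux[1],ux[0]])
D=W[...,:2]-o; X=D@ux*1000; Y=D@uy*1000; Z=W[...,2]*1000
for v in range(183,202):
    print(v,' '.join(f"{X[v,u]:4.0f}/{Z[v,u]:3.0f}" for u in range(304,322)))
for v in range(183,202):
    print(v,' '.join(f"{t['pixels'][v,u].mean():4.0f}" for u in range(304,322)))
```

```text
183  109/ -1  112/  0  114/  2  117/  3  119/ -2  122/  2  124/  3  127/  1  129/ -2  132/  1  134/  3  137/  3  139/ -2  141/  1  144/  3  146/  1  149/  0  151/  5
184  109/ -3  111/  3  114/  5  116/  0  119/  3  121/ -1  124/  1  126/ -1  129/  3  131/  0  134/  2  136/  1  139/ -1  141/  2  143/  2  146/ -1  149/ -4  151/  4
185  108/ -1  111/  4  113/  3  116/  3  118/ -0  121/ -3  123/  2  126/ -4  128/  1  131/  1  133/  6  136/ -4  138/  1  141/  4  143/ -1  145/  4  148/  2  150/  2
186  108/ -1  110/ -2  113/  2  115/  5  118/  3  120/ 83  123/ 86  125/  1  128/  4  130/  2  133/  4  135/  2  138/ -2  140/  0  143/ -1  145/  3  148/ -1  150/ -4
187  109/ 80  111/ 83  113/ 82  115/ 84  118/ 84  120/ 83  122/ 83  125/ 83  127/ -0  130/  2  132/  2  135/  1  137/ -3  140/  4  142/ -2  145/  0  147/ -0  150/ -1
188  108/ 84  111/ 86  113/ 83  115/ 82  117/ 83  120/ 83  122/ 84  124/ 84  127/  1  129/ 77  131/ 72  134/  3  137/ -3  139/  4  142/  3  144/  2  147/  1  149/ -4
189  108/ 83  110/ 82  112/ 83  115/ 82  117/ 85  119/ 86  121/ 84  124/ 84  126/  1  128/ 77  131/ 74  
[... 3139 characters left out ...]
12  182   79   52   52   46   66  129  139
195  149  146  142  138  133  134  124  116  104   81   83   55   52   49   44   65  135  149
196  128  119  107   93   76   56   43   36   41   59   59   56   56   54   47   64  136  152
197   46   39   34   34   34   35   37   37   40   49   51   56   58   58   51   55  110  134
198   31   35   37   42   51   55   55   55   52   50   49   49   50   53   47   48   87  125
199   43   49   55   63   68   66   61   53   50   52   50   49   49   50   60  103  138  148
200   56   58   59   63   66   61   57   59   57   57   68   99  105  110  123  164  166  161
201   70   69   69   66   64   61   66  102  106  102  112  156  164  171  172  172  167  164
```

The depth picture already shows the lip top at about 75 to 77 mm (pixel 313–314, 188–194), so it is set high. I'll average a few captures to sharpen this.

Run:
```python
from h import *
from plant import capture
zs=[];ps=[]
for i in range(10):
    c=capture("top"); zs.append(c["z_map"])
z=np.stack(zs); t=load("top0.npz"); t["z_map"]=np.median(z,0); W=cloud(t); np.save("med.npy",t["z_map"])
o=np.array([.6365,.112]); a=np.radians(-79.5); ux=np.array([np.cos(a),np.sin(a)]); X=(W[...,:2]-o)@ux*1000; Z=W[...,2]*1000
print("noise",z[:,190,306].std())
for v in range(186,199): print(v,' '.join(f"{X[v,u]:4.0f}/{Z[v,u]:4.1f}" for u in range(304,318)))
print("carrier top",np.mean(Z[189:194,304:311]),"bench", np.mean(Z[170:180,304:320]), "hood",np.mean(Z[190:210,210:260]))
```

```text
noise 0.001600253
186  108/ 1.4  110/ 0.9  113/ 1.1  115/ 0.6  118/ 0.3  120/82.7  123/82.4  125/ 0.9  128/ 0.1  130/ 1.6  133/ 1.0  135/ 0.8  138/ 1.3  140/ 0.6
187  109/83.5  111/84.5  113/83.5  115/82.5  118/84.0  120/84.1  122/84.8  125/82.8  127/-0.5  130/ 2.3  132/ 2.4  135/ 0.4  137/ 0.7  140/ 0.7
188  108/83.3  110/83.5  113/84.3  115/84.3  117/82.1  120/84.8  122/82.1  124/83.2  127/ 0.1  129/76.0  131/76.5  134/ 0.2  137/-0.6  139/ 0.4
189  108/84.2  110/83.3  112/83.5  115/84.0  117/83.7  119/83.4  121/84.2  124/83.1  126/ 0.8  128/76.1  131/76.2  134/ 0.0  136/ 2.0  139/ 1.4
190  107/83.3  110/83.9  112/83.6  114/84.4  116/83.4  119/84.6  121/84.4  123/82.5  126/-0.2  128/75.1  130/74.5  133/46.0  136/ 2.0  138/ 0.7
191  107/85.0  109/85.2  112/83.9  114/84.6  116/83.2  118/83.5  121/83.8  123/84.5  125/ 1.5  128/73.8  130/75.4  132/54.6  135/-0.1  138/ 0.7
192  106/82.8  109/84.4  111/83.5  113/84.1  116/83.2  118/83.3  120/83.2  123/83.4  125/83.0  127/41.6  129/77.0  132/64.6  135/ 1.0  137/ 3.3
193  106/83.9  108/84.1  111/82.1  113/84.4  115/84.0  118/83.5  120/83.5 
[... 167 characters left out ...]
6/41.7  129/76.3  131/76.5  134/34.3  136/ 2.5
195  105/83.1  108/83.3  110/84.5  112/83.5  114/83.8  117/83.2  119/82.8  121/84.1  124/84.0  126/40.5  128/67.9  131/66.5  133/42.7  136/ 0.5
196  105/84.1  107/82.6  109/82.5  112/83.8  114/83.2  116/81.5  119/81.4  121/80.5  123/77.6  126/41.1  128/39.4  130/54.5  133/47.9  136/ 1.3
197  104/82.0  107/80.1  109/79.7  111/75.0  113/73.1  116/71.5  118/68.7  120/67.1  123/65.7  125/-0.7  128/ 0.9  130/39.6  132/38.1  135/ 1.3
198  104/70.2  106/68.2  108/66.6  111/64.0  113/61.0  115/58.8  117/-0.3  120/ 2.2  122/ 0.5  125/ 1.2  127/ 2.4  130/ 1.4  132/ 1.7  135/ 0.9
carrier top 83.80157866021507 bench 0.9455760296116441 hood 129.1928470121508
```

Run:
```python
from h import *
t=load("top0.npz"); t["z_map"]=np.load("med.npy"); W=cloud(t); s=load("side0.npz")
o=np.array([.6365,.112]); a=np.radians(-79.5); ux=np.array([np.cos(a),np.sin(a)]); uy=np.array([-ux[1],ux[0]]); D=W[...,:2]-o; X=D@ux*1000; Y=D@uy*1000; Z=W[...,2]*1000
m=(X>60)&(X<118)&(abs(Y)<25)&(Z>79)&(Z<90)
p=np.c_[X[m],Y[m]]; print(len(p), p.mean(0), Y[m].min(),Y[m].max(), "Area/len",len(p))
for x in range(60,118,8):
    k=m&(X>=x)&(X<x+8); print(x,k.sum(),Y[k].mean().round(2),Y[k].min().round(1),Y[k].max().round(1))
# edges by intensity subpixel along y across carrier: sample image along dock-y at z=.083
g=t["pixels"].mean(2).astype(np.float32)
for x in (60,75,90,105,115):
    ys=np.arange(-20,20.1,1); P=[[*(o+ux*x/1e3+uy*y/1e3),.083] for y in ys]; uv=proj(t,P).astype(np.float32)
    print(x,cv2.remap(g,uv[:,0][None],uv[:,1][None],cv2.INTER_LINEAR)[0].round(0).astype(int))
P=[[*(o+ux*x/1e3),.083] for x in range(110,140)]; uv=proj(t,P).astype(np.float32); print(cv2.remap(g,uv[:,0][None],uv[:,1][None],cv2.INTER_LINEAR)[0].round(0).astype(int))
```

```text
260 [89.14686768 -1.72233668] -13.259123097734896 10.697326677853884 Area/len 260
60 35 -2.26 -12.9 8.9
68 36 -1.11 -13.3 10.4
76 36 -2.06 -13.1 10.6
84 36 -1.39 -12.8 9.6
92 35 -1.87 -13.1 10.2
100 37 -1.94 -12.9 10.7
108 35 -1.3 -13.2 10.1
116 10 -2.16 -12.5 8.3
60 [ 59  59  53  46  41  37  43  67  93 112 130 140 142 145 144 143 142 142
 142 142 142 142 141 140 140 139 139 138 137 136 126 106  84  69  55  52
  57  70 101 133 149]
75 [ 57  55  51  46  41  35  46  62  84 110 136 140 144 145 144 143 142 140
 140 139 139 139 138 138 137 137 137 137 136 134 125 118 116 121 126 131
 135 138 142 144 147]
90 [ 55  50  45  40  35  32  43  55  82 112 134 141 147 146 144 142 141 140
 140 139 139 139 138 137 137 137 137 137 137 136 127 119 118 120 124 130
 136 133 132 136 142]
105 [ 57  52  47  41  36  35  39  47  83 117 134 143 148 145 143 142 141 140
 140 140 139 138 138 138 137 137 136 136 135 131 124 118 124 132 133 133
 135 142 147 152 155]
115 [ 65  62  58  52  43  35  47  61  82 112 134 140 145 144 142 141 141 140
 140 139 139 139 138 137 136 136 136 136 136 136 129 124 128 136 143 145
 146 146 146 142 134]
[138 139 139 139 139 139 140 140 140 140 140 139 134 127 120 115 123 157
 189 189 182 163 137 124 135 144 144 142 140 138]
```

```bash
cat > go.py <<'E'
import sys,numpy as np
from plant import get_state
from scipy.spatial.transform import Rotation as Ro
def st(v=True):
    s=get_state(); 
    if v: print("t",round(s["time_s"],2),"p",s["tcp_pos"].round(4),"r",s["eef_rot"].round(2),"F",s["contact_force"].round(2),"M",s["moment"].round(3),"w",round(s["gripper_width"],4))
    return s
def to(p,yaw):
    s=st(); R=Ro.from_euler("xyz",s["eef_rot"],degrees=True).as_matrix()
    print("shift",(R.T@(np.array(p)-s["tcp_pos"])).round(4),"turn",round(-((yaw-s["eef_rot"][2]+180)%360-180),2))
if __name__=="__main__":
    a=[float(v) for v in sys.argv[1:]]
    for i in range(0,len(a),4): to(a[i:i+3],a[i+3])
E
python3 go.py .33 -.25 .292 100.5 .6521 .0213 .25 100.5 .6521 .0213 .17 100.5
python3 - <<'E'
from h import *
t=load("top0.npz");s=load("side0.npz")
for n,c in(("t",t),("s",s)):
    W=cloud(c)
    m=(W[...,0]>.42)&(W[...,0]<.95)&(W[...,1]<-.36)&(W[...,1]>-.9)&(W[...,2]>.1)
    print(n,"oven",W[m].min(0),W[m].max(0))
    m=(W[...,0]>.6)&(W[...,0]<.95)&(W[...,1]<.15)&(W[...,1]>-.36)&(W[...,2]>.1)
    if m.any(): print(n,"tall",W[m].min(0),W[m].max(0))
    m=(W[...,0]>.68)&(W[...,0]<.78)&(W[...,1]<.02)&(W[...,1]>-.12)&(W[...,2]>.05)
    if m.any(): print(n,"dropper",W[m].mean(0),W[m].max(0))
E
```

```text
t 0.6 p [ 0.2477 -0.6279  0.2922] r [-90.     0.    21.53] F [-0.65  0.16  0.66] M [0.051 0.026 0.006] w 0.0876
shift [2.153e-01 2.000e-04 3.213e-01] turn -78.97
t 0.6 p [ 0.2477 -0.6279  0.2922] r [-90.     0.    21.53] F [-0.65  0.16  0.66] M [0.051 0.026 0.006] w 0.0876
shift [0.6144 0.0422 0.4555] turn -78.97
t 0.6 p [ 0.2477 -0.6279  0.2922] r [-90.     0.    21.53] F [-0.65  0.16  0.66] M [0.051 0.026 0.006] w 0.0876
shift [0.6144 0.1222 0.4555] turn -78.97
t oven [ 0.42040229 -0.67723437  0.10000458] [ 0.86038853 -0.43451276  0.30076259]
t tall [ 0.60004087 -0.19623344  0.10017668] [0.94983861 0.14995142 0.30814428]
t dropper [ 0.76873671 -0.04771709  0.0586061 ] [ 0.77725367 -0.03920602  0.07463662]
s oven [ 0.42179648 -0.80893597  0.10003065] [ 0.86311898 -0.42601522  0.29817846]
s tall [ 0.60010006 -0.19766744  0.10022079] [0.94931119 0.1499556  0.30580204]
s dropper [ 0.77110276 -0.04566619  0.05713815] [ 0.77958851 -0.0373017   0.07175614]
```

Request:
{"api": "apply_moves", "payload": {"rows": [[[0.0215,0,0.032],-8],[[0.043,0,0.064],-16],[[0.0645,0,0.096],-24],[[0.086,0,0.128],-32],[[0.1075,0,0.16],-40],[[0.129,0,0.193],-48],[[0.1505,0,0.225],-56],[[0.172,0,0.257],-64],[[0.1935,0,0.289],-72],[[0.2153,0,0.3213],-79],[[0.252,0.004,0.334],-79],[[0.295,0.01,0.346],-79],[[0.338,0.016,0.36],-79],[[0.382,0.022,0.374],-79],[[0.428,0.028,0.39],-79],[[0.475,0.034,0.406],-79],[[0.522,0.042,0.423],-79],[[0.57,0.042,0.44],-79],[[0.6144,0.042,0.4555],-79],[[0.6144,0.042,0.4555],-79]], "gripper": 1}}

```text
time_s: 3.1
tcp_pos: [0.654, 0.0235, 0.249]
eef_rot: [-90.0, 0.0, 100.6]
contact_force: [-0.6, 0.4, -1.2]
gripper_width: 0.0876
```

```bash
python3 go.py .6521 .0213 .118 100.5
```

```text
t 3.1 p [0.654  0.0235 0.249 ] r [-8.9970e+01  1.0000e-02  1.0065e+02] F [-0.64  0.42 -1.2 ] M [-0.033  0.172 -0.008] w 0.0876
shift [-0.0017  0.131   0.0022] turn 0.15
```

Request:
{"api": "apply_moves", "payload": {"rows": [[[0,0.025,0],0],[[0,0.05,0],0],[[0,0.075,0],0],[[0,0.075,0],0],[[0,0.075,0],0],[[0,0.075,0],0]]}}

```text
time_s: 3.85
tcp_pos: [0.6526, 0.0213, 0.1767]
eef_rot: [-90.1, -0.0, 100.5]
contact_force: [-0.5, -0.3, 0.7]
gripper_width: 0.0877
```

```bash
python3 go.py .6521 .0213 .118 100.5
python3 - <<'E'
from h import *
from plant import capture
for n in("top","side"):
    c=capture(n); np.savez(f"{n}1.npz",**c); cv2.imwrite(f"pics/{n}1.png",c["pixels"])
    b=(260,130,400,250) if n=="top" else (240,140,400,260)
    cv2.imwrite(f"pics/{n}1c.png",cv2.resize(c["pixels"][b[1]:b[3],b[0]:b[2]],None,fx=4,fy=4,interpolation=cv2.INTER_CUBIC))
E
```

```text
t 3.85 p [0.6526 0.0213 0.1767] r [-9.0120e+01 -1.0000e-02  1.0053e+02] F [-0.53 -0.32  0.67] M [0.03  0.172 0.013] w 0.0877
shift [0.     0.0587 0.0006] turn 0.03
```

View pics/top1c.png

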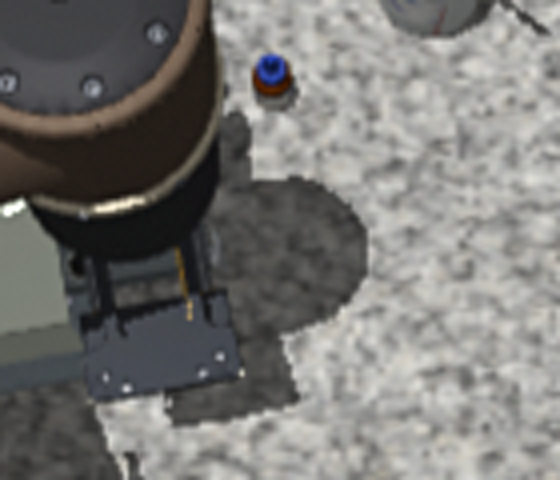

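View pics/side1c.png

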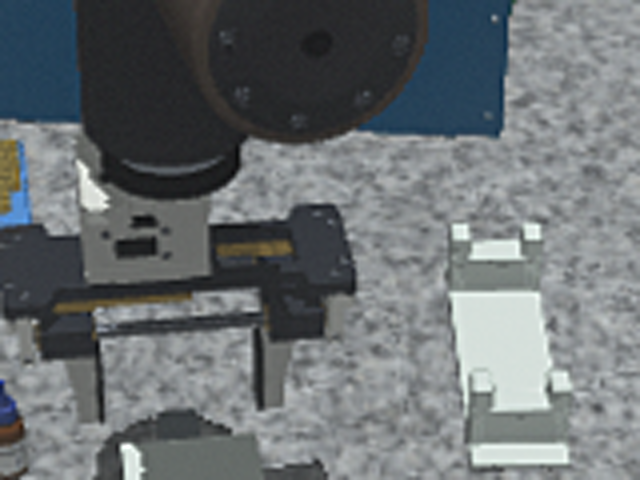

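The top picture shows the gripper over the front end, beside the hood. In the side picture the fingers straddle the line of the carrier with the hood below at (180,450). Descending now.

Request:
{"api": "apply_moves", "payload": {"rows": [[[0,0.012,0],0],[[0,0.024,0],0],[[0,0.036,0],0],[[0,0.047,0],0],[[0,0.057,0],0],[[0,0.057,0],0],[[0,0.057,0],0]]}}

```text
time_s: 4.82
tcp_pos: [0.6523, 0.0213, 0.1184]
eef_rot: [-90.0, 0.0, 100.5]
contact_force: [-0.1, 0.6, 0.5]
gripper_width: 0.0878
```

```bash
python3 go.py .6521 .0213 .118 100.5
```

```text
t 4.83 p [0.6523 0.0213 0.1184] r [-9.0020e+01  1.0000e-02  1.0054e+02] F [-0.11  0.63  0.5 ] M [0.012 0.106 0.003] w 0.0878
shift [-0.      0.0004  0.0002] turn 0.04
```

Request:
{"api": "apply_moves", "payload": {"rows": [[[0,0,0],0],[[0,0,0],0],[[0,0,0],0],[[0,0,0],0],[[0,0,0],0],[[0,0,0],0],[[0,0,0],0],[[0,0,0],0]], "gripper": 0, "grip_force": 6}}

```text
time_s: 5.82
tcp_pos: [0.6521, 0.0213, 0.1181]
eef_rot: [-90.0, -0.0, 100.5]
contact_force: [0.2, -0.3, -0.2]
gripper_width: 0.0245
```

```bash
python3 go.py .6521 .0213 .118 100.5
```

```text
t 5.83 p [0.6521 0.0213 0.1181] r [-90.    -0.   100.53] F [ 0.18 -0.27 -0.15] M [ 0.001  0.042 -0.127] w 0.0245
shift [-0.      0.0001 -0.    ] turn 0.03
```

Request:
{"api": "apply_moves", "payload": {"rows": [[[0,-0.001,0],0],[[0,-0.002,0],0],[[0,-0.003,0],0],[[0,-0.003,0],0]], "grip_force": 8}}

```text
time_s: 6.32
tcp_pos: [0.652, 0.0213, 0.1212]
eef_rot: [-90.0, 0.0, 100.5]
contact_force: [-0.6, 1.1, -2.0]
gripper_width: 0.0238
```

```bash
python3 go.py .6521 .0213 .118 100.5
```

```text
t 6.33 p [0.652  0.0213 0.1212] r [-89.99   0.   100.54] F [-0.6   1.07 -1.95] M [-0.045  0.116  0.02 ] w 0.0238
shift [-0.      0.0032 -0.0001] turn 0.04
```

Request:
{"api": "apply_moves", "payload": {"rows": [[[0,-0.002,0],0],[[0,-0.004,0],0],[[0,-0.006,0],0],[[0,-0.006,0],0],[[0,-0.006,0],0]]}}

```text
time_s: 6.95
tcp_pos: [0.6521, 0.0213, 0.1272]
eef_rot: [-90.0, 0.0, 100.5]
contact_force: [0.2, -1.1, -0.8]
gripper_width: 0.0237
```

```bash
python3 go.py .6521 .0213 .118 100.5
```

```text
t 6.95 p [0.6521 0.0213 0.1272] r [-90.01   0.   100.53] F [ 0.18 -1.12 -0.84] M [-0.079  0.125 -0.01 ] w 0.0237
shift [0.     0.0092 0.    ] turn 0.03
```

Request:
{"api": "apply_moves", "payload": {"rows": [[[0,-0.0015,0],0],[[0,-0.003,0],0],[[0,-0.0045,0],0],[[0,-0.006,0],0],[[0,-0.006,0],0]]}}

```text
time_s: 7.58
tcp_pos: [0.6521, 0.0213, 0.1333]
eef_rot: [-90.0, -0.0, 100.5]
contact_force: [0.7, -0.1, -1.1]
gripper_width: 0.0237
```

Run:
```python
from go import st
from h import *
from plant import capture
for n in("top","side"):
    c=capture(n); st(); np.savez(f"{n}2.npz",**c)
    b=(260,150,340,230) if n=="top" else (240,200,340,280)
    cv2.imwrite(f"pics/{n}2c.png",cv2.resize(c["pixels"][b[1]:b[3],b[0]:b[2]],None,fx=7,fy=7,interpolation=cv2.INTER_CUBIC))
```

```text
t 7.62 p [0.6521 0.0213 0.1333] r [-90.01   0.   100.53] F [-0.08 -1.01 -1.  ] M [-0.06   0.128 -0.008] w 0.0239
t 7.67 p [0.6521 0.0213 0.1332] r [-90.    -0.   100.53] F [ 0.39 -1.2  -0.83] M [-0.068  0.093 -0.007] w 0.0237
```

View pics/top2c.png

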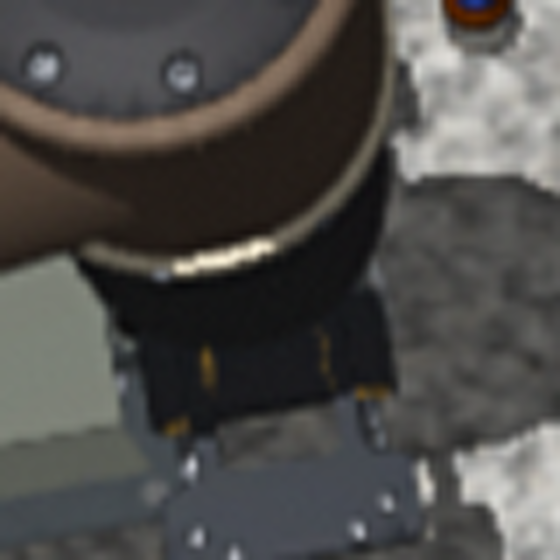

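View pics/side2c.png

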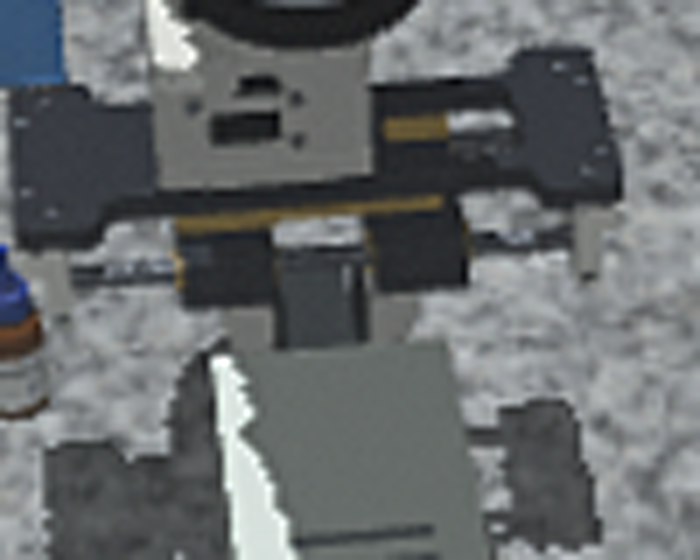

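Run:
```python
from h import *
s=load("side2.npz"); W=cloud(s); o=np.array([.6365,.112]); a=np.radians(-79.5); ux=np.array([np.cos(a),np.sin(a)]);uy=np.array([-ux[1],ux[0]])
for q in ((.042,.083),(.124,.1002),(.124,.083)): print(q,[ (proj(s,[*(o+ux*q[0]+uy*y),q[1]])[0].round(1)) for y in(-.012,.012)])
D=W[...,:2]-o
for v in range(232,252): print(v,' '.join(f"{(D[v,u]@ux)*1e3:4.0f}/{W[v,u,2]*1e3:3.0f}" for u in range(280,292)))
```

```text
(0.042, 0.083) [array([292.2, 264.2]), array([281.7, 265.1])]
(0.124, 0.1002) [array([288.4, 236.4]), array([278.3, 237.3])]
(0.124, 0.083) [array([288.5, 242.1]), array([278.5, 242.9])]
232  275/  0  269/  4  278/ -3  272/  1  278/ -3  275/ -1  269/  3  273/ -1  273/ -1  271/  1  274/ -2  100/131
233  271/ -0  273/ -2  273/ -2  270/ -0  272/ -2  271/ -2  269/ -1  271/ -2  269/ -1  266/  1  265/  1  102/127
234  267/ -1  262/  3  263/  2  269/ -3  265/  0  264/  1  262/  1  259/  4  261/  2  260/  2  263/ -1  104/123
235  262/ -0   67/151   65/151   64/152   66/150   64/152   63/153   64/151   65/150   64/151   66/149   59/154
236   64/150   68/147   62/151   58/154   62/151   63/149   58/153   57/154   59/152   61/150   60/151   60/151
237   62/149   61/149   62/148   64/147   61/149   63/147   58/150   63/146   60/148   61/148   61/147   61/147
238   60/148   62/145   58/149   59/148   60/146   61/146   63/144   60/146  121/ 98  244/  1  100/114   96/116
239  122/ 96  117/100  121/ 97  118/ 98  120/ 97  118/ 98  113/101  113/101  115/100  242/ -0   94/116   99/112
240  114/100  112
[... 626 characters left out ...]
9   91/100   95/ 97   82/107
246   83/106   92/ 99   93/ 98   92/ 98   95/ 96   91/ 98   89/100   90/ 99   93/ 96   87/101   95/ 94   83/103
247   84/103   87/100   89/ 98   89/ 97   94/ 94   85/100   90/ 96   88/ 97   89/ 96   89/ 96   90/ 95   78/104
248   81/102   86/ 98   84/ 99   86/ 97   84/ 98   85/ 97   85/ 97   87/ 95   87/ 95   86/ 95   86/ 95   83/ 97
249   82/ 98   83/ 97   83/ 97   85/ 95   83/ 96   80/ 99   82/ 96   79/ 98   81/ 97   45/126   41/129   42/128
250   43/127   41/128   42/127   43/126   40/128   42/127   39/129   43/126   41/127   43/125   37/129   39/127
251   36/130   38/128   39/127   35/130   35/129   39/126   33/131   37/128  nan/nan   33/130   32/130   36/127
```

The carrier is following: its top reads about 99.5 mm at x=110 and 96.5 mm at x=85, so it tilts with the tail down. I'll lift on in small steps.

Request:
{"api": "apply_moves", "payload": {"rows": [[[0,-0.001,0],0],[[0,-0.002,0],0],[[0,-0.002,0],0],[[0,-0.002,0],0]]}}

```text
time_s: 8.18
tcp_pos: [0.652, 0.0213, 0.1351]
eef_rot: [-90.0, -0.0, 100.5]
contact_force: [0.0, -0.3, -1.5]
gripper_width: 0.0233
```

```bash
python3 -c "
from go import *; st()"
```

```text
t 8.18 p [0.652  0.0213 0.1351] r [-90.    -0.   100.53] F [ 0.02 -0.32 -1.5 ] M [-0.04   0.152  0.03 ] w 0.0233
```

Request:
{"api": "apply_moves", "payload": {"rows": [[[0,-0.001,0],0],[[0,-0.001,0],0],[[0,-0.001,0],0]]}}

```text
time_s: 8.55
tcp_pos: [0.6521, 0.0213, 0.1362]
eef_rot: [-90.0, 0.0, 100.5]
contact_force: [-0.8, 0.8, -1.4]
gripper_width: 0.0238
```

```bash
python3 -c "
from go import *; st()"
```

```text
t 8.55 p [0.6521 0.0213 0.1362] r [-90.     0.   100.53] F [-0.75  0.78 -1.4 ] M [-0.018  0.099  0.049] w 0.0238
```

Request:
{"api": "apply_moves", "payload": {"rows": [[[0,-0.001,0],0],[[0,-0.001,0],0],[[0,-0.001,0],0]]}}

```text
time_s: 8.93
tcp_pos: [0.6521, 0.0213, 0.1372]
eef_rot: [-90.0, -0.0, 100.5]
contact_force: [-0.4, 0.2, -1.5]
gripper_width: 0.0242
```

```bash
python3 -c "
from go import *; st()"
```

```text
t 8.93 p [0.6521 0.0213 0.1372] r [-90.    -0.   100.53] F [-0.36  0.15 -1.53] M [-0.044  0.129  0.016] w 0.0242
```

The lift is 19.1 mm at the grasp, so the front end is about 22 mm up, and nothing has touched the keeper. I'll draw gently past the lip.

Request:
{"api": "apply_moves", "payload": {"rows": [[[-0.001,0,0],0],[[-0.002,0,0],0],[[-0.003,0,0],0],[[-0.004,-0.0002,0],0],[[-0.005,-0.0003,0],0],[[-0.005,-0.0003,0],0]]}}

```text
time_s: 9.68
tcp_pos: [0.653, 0.0163, 0.1375]
eef_rot: [-90.0, 0.0, 100.5]
contact_force: [0.6, -0.5, -2.6]
gripper_width: 0.0241
```

```bash
python3 -c "
from go import *; st()"
```

```text
t 9.68 p [0.653  0.0163 0.1375] r [-90.     0.   100.53] F [ 0.59 -0.48 -2.56] M [-0.148  0.078 -0.024] w 0.0241
```

Request:
{"api": "apply_moves", "payload": {"rows": [[[-0.001,0,0],0],[[-0.002,-0.0001,0],0],[[-0.003,-0.0002,0],0],[[-0.003,-0.0002,0],0]]}}

```text
time_s: 10.18
tcp_pos: [0.6535, 0.0133, 0.1377]
eef_rot: [-90.0, 0.0, 100.5]
contact_force: [-0.5, 0.2, -2.0]
gripper_width: 0.0236
```

```bash
python3 -c "
from go import *; st()"
```

```text
t 10.18 p [0.6535 0.0133 0.1377] r [-90.     0.   100.53] F [-0.46  0.25 -1.97] M [-0.174  0.068 -0.027] w 0.0236
```

No resistance. I'll go on in longer strokes, with a slight rise.

Request:
{"api": "apply_moves", "payload": {"rows": [[[-0.003,-0.0002,0],0],[[-0.006,-0.0004,0],0],[[-0.009,-0.0007,0],0],[[-0.012,-0.001,0],0],[[-0.016,-0.0013,0],0],[[-0.02,-0.0016,0],0],[[-0.02,-0.0016,0],0]]}}

```text
time_s: 11.05
tcp_pos: [0.6572, -0.0066, 0.1393]
eef_rot: [-90.0, 0.0, 100.5]
contact_force: [0.2, -0.6, -1.4]
gripper_width: 0.024
```

Run:
```python
from go import st
from h import *
from plant import capture
for n in("top","side"):
    c=capture(n); st(); np.savez(f"{n}3.npz",**c)
    b=(260,150,360,230) if n=="top" else (240,200,340,280)
    cv2.imwrite(f"pics/{n}3c.png",cv2.resize(c["pixels"][b[1]:b[3],b[0]:b[2]],None,fx=7,fy=7,interpolation=cv2.INTER_CUBIC))
```

```text
t 11.1 p [ 0.6572 -0.0064  0.1393] r [-90.     0.   100.51] F [ 0.73 -0.33 -1.47] M [-0.162  0.064  0.013] w 0.0242
t 11.15 p [ 0.6572 -0.0063  0.1393] r [-90.     0.   100.52] F [-0.36 -1.06 -1.59] M [-0.157  0.048  0.008] w 0.024
```

View pics/top3c.png

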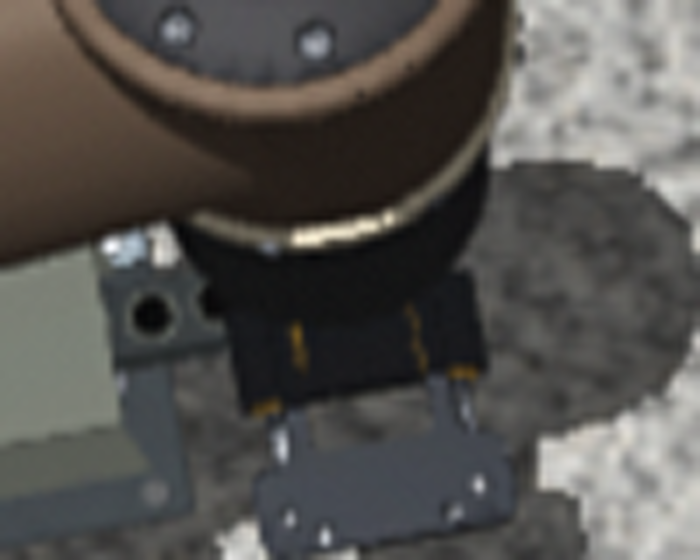

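View pics/side3c.png

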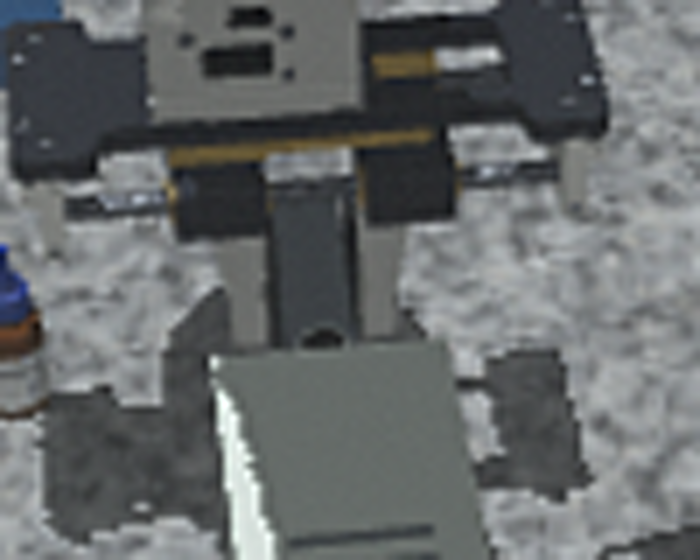

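The top picture shows a well emerging at (150,315), and in the side picture the carrier lies straight between the fingers. It slides freely, so I'll go on to 100 mm.

Request:
{"api": "apply_moves", "payload": {"rows": [[[-0.005,-0.0004,0],0],[[-0.01,-0.0009,0],0],[[-0.016,-0.0015,0],0],[[-0.022,-0.0021,0],0],[[-0.027,-0.0027,0],0],[[-0.032,-0.0034,0],0],[[-0.032,-0.0034,0],0]]}}

```text
time_s: 12.02
tcp_pos: [0.6631, -0.0381, 0.1427]
eef_rot: [-90.0, 0.0, 100.5]
contact_force: [-0.9, -1.4, -1.9]
gripper_width: 0.0239
```

```bash
python3 -c "
from go import *; st()"
```

```text
t 12.03 p [ 0.6631 -0.0381  0.1427] r [-90.01   0.   100.5 ] F [-0.9  -1.37 -1.87] M [-0.16   0.128  0.015] w 0.0239
```

Request:
{"api": "apply_moves", "payload": {"rows": [[[-0.006,-0.0009,0],0],[[-0.012,-0.0018,0],0],[[-0.018,-0.0026,0],0],[[-0.024,-0.0036,0],0],[[-0.032,-0.0048,0],0],[[-0.04,-0.0061,0],0],[[-0.04,-0.0061,0],0]]}}

```text
time_s: 12.9
tcp_pos: [0.6705, -0.0778, 0.1489]
eef_rot: [-90.0, 0.0, 100.5]
contact_force: [-0.2, -1.0, -1.6]
gripper_width: 0.0237
```

Run:
```python
from go import st
from h import *
from plant import capture
for n in("top","side"):
    c=capture(n); st(); np.savez(f"{n}4.npz",**c)
    b=(260,150,360,230) if n=="top" else (240,170,340,250)
    cv2.imwrite(f"pics/{n}4c.png",cv2.resize(c["pixels"][b[1]:b[3],b[0]:b[2]],None,fx=7,fy=7,interpolation=cv2.INTER_CUBIC))
```

```text
t 12.95 p [ 0.6704 -0.0774  0.1488] r [-90.01   0.   100.5 ] F [ 0.67 -0.43 -1.36] M [-0.21   0.097  0.002] w 0.0241
t 13.0 p [ 0.6704 -0.0772  0.1488] r [-90.01   0.   100.51] F [ 0.63 -0.43 -1.87] M [-0.176  0.103  0.02 ] w 0.0243
```

View pics/top4c.png

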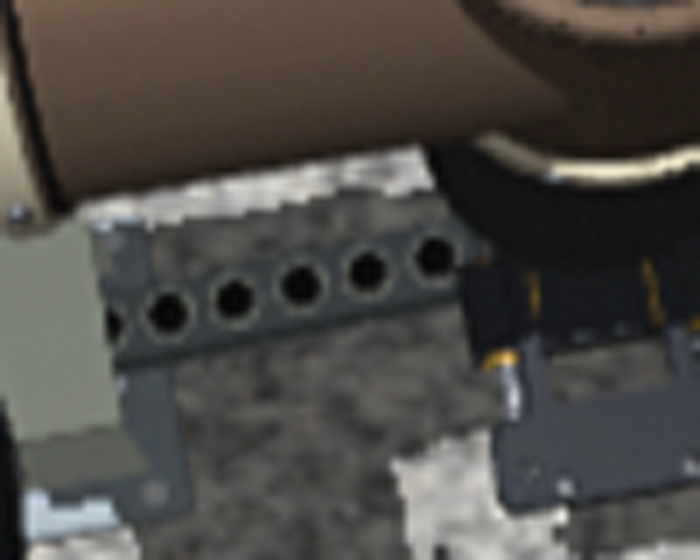

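View pics/side4c.png

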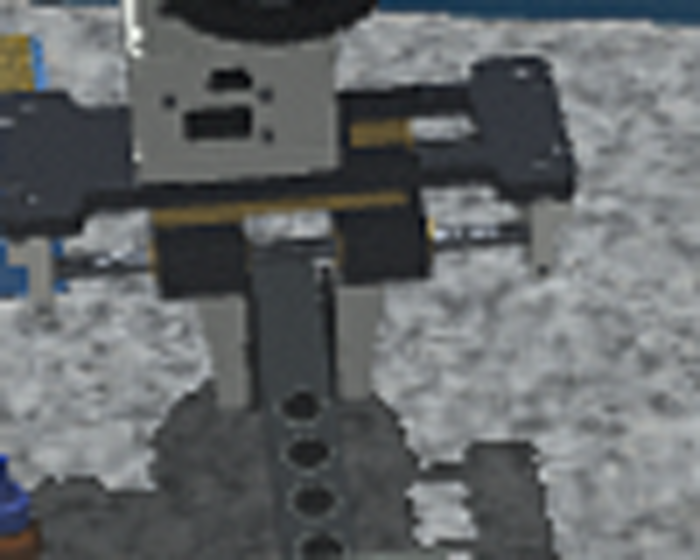

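The wells are out to (110,325) in the top picture, so the draw is 100 mm. I'll lower it onto the lip, let go, and regrip at the centre.

Request:
{"api": "apply_moves", "payload": {"rows": [[[0,0.001,0],0],[[0,0.002,0],0],[[0,0.003,0],0],[[0,0.003,0],0]]}}

```text
time_s: 13.5
tcp_pos: [0.6705, -0.077, 0.1462]
eef_rot: [-90.0, 0.0, 100.5]
contact_force: [-0.1, -1.5, 2.4]
gripper_width: 0.0242
```

```bash
python3 -c "
from go import *; st()"
```

```text
t 13.5 p [ 0.6705 -0.077   0.1462] r [-9.0030e+01  2.0000e-02  1.0055e+02] F [-0.07 -1.49  2.37] M [-0.432  0.249  0.004] w 0.0242
```

Request:
{"api": "apply_moves", "payload": {"rows": [[[0,0,0],0],[[0,0,0],0],[[0,0,0],0],[[0,0,0],0],[[0,0,0],0]], "gripper": 0.6}}

```text
time_s: 14.12
tcp_pos: [0.6703, -0.077, 0.1457]
eef_rot: [-90.0, -0.0, 100.5]
contact_force: [0.5, -0.1, 1.0]
gripper_width: 0.0524
```

```bash
python3 -c "
from go import *; st()"
```

```text
t 14.12 p [ 0.6703 -0.077   0.1457] r [-90.    -0.   100.53] F [ 0.51 -0.11  1.  ] M [ 0.006  0.118 -0.066] w 0.0524
```

Request:
{"api": "apply_moves", "payload": {"rows": [[[0.012,0,0],0],[[0.027,0,0],0],[[0.044,0,0],0],[[0.061,0,0],0],[[0.078,0,0],0],[[0.0925,0,0],0],[[0.0925,0.006,0],0],[[0.0925,0.013,0],0],[[0.0925,0.013,0],0]]}}

```text
time_s: 15.25
tcp_pos: [0.653, 0.0133, 0.1317]
eef_rot: [-89.9, 0.0, 100.5]
contact_force: [0.0, 0.6, 1.1]
gripper_width: 0.0525
```

Run:
```python
from go import st
from h import *
from plant import capture
for n in("top","side"):
    c=capture(n); st(); np.savez(f"{n}5.npz",**c)
    b=(260,150,360,230) if n=="top" else (240,170,340,250)
    cv2.imwrite(f"pics/{n}5c.png",cv2.resize(c["pixels"][b[1]:b[3],b[0]:b[2]],None,fx=7,fy=7,interpolation=cv2.INTER_CUBIC))
```

```text
t 15.3 p [0.6532 0.0134 0.1321] r [-8.9930e+01  1.0000e-02  1.0049e+02] F [ 0.37 -0.32  0.04] M [0.004 0.065 0.032] w 0.0525
t 15.35 p [0.6534 0.0134 0.1324] r [-8.9970e+01  1.0000e-02  1.0049e+02] F [-1.04  0.2  -0.12] M [-0.035  0.068 -0.01 ] w 0.0529
```

View pics/top5c.png

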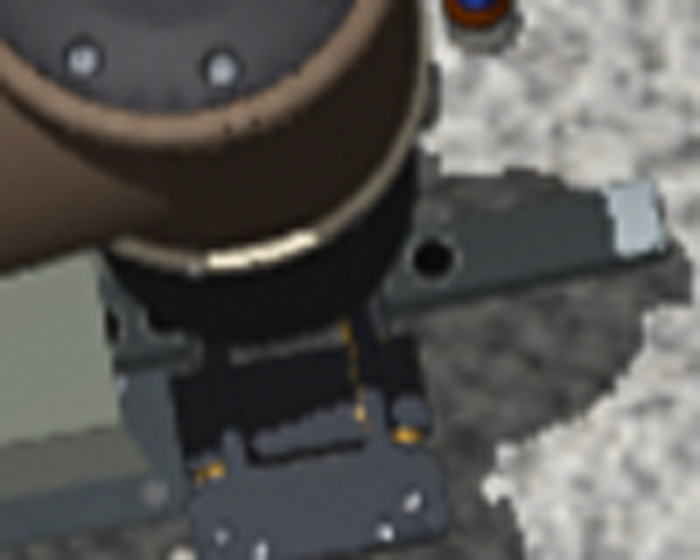

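View pics/side5c.png

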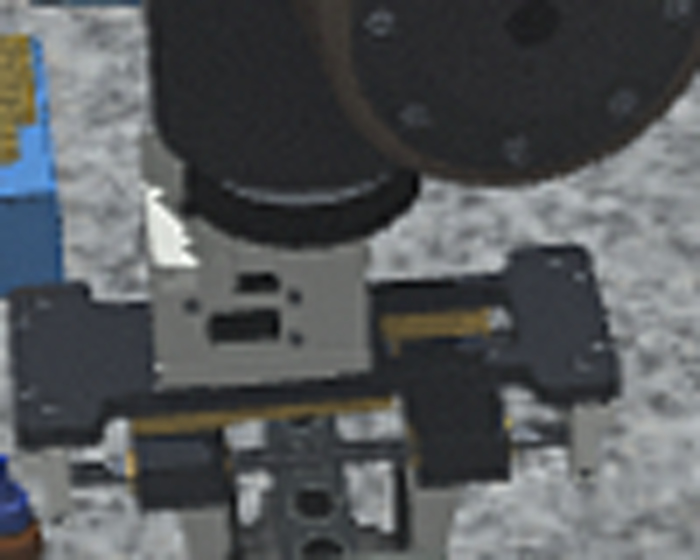

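Run:
```python
from h import *
t=load("top5.npz"); W=cloud(t); o=np.array([.6365,.112]); a=np.radians(-79.5); ux=np.array([np.cos(a),np.sin(a)]);uy=np.array([-ux[1],ux[0]])
D=W[...,:2]-o; X=D@ux*1e3; Y=D@uy*1e3; Z=W[...,2]*1e3
m=(X>150)&(X<240)&(abs(Y)<35)&(Z>95)&(Z<125)
v,u=np.nonzero(m); print(u.min(),u.max())
for x in range(150,236,8):
    k=m&(X>=x)&(X<x+8)
    if k.sum(): print(x,k.sum(),Y[k].mean().round(2),Z[k].mean().round(1),X[k].max().round(1))
print(np.polyfit(X[m],Z[m],1),np.polyfit(X[m],Y[m],1), X[m].max())
```

```text
322 355
150 40 -2.65 107.3 157.9
158 41 -2.76 107.5 165.9
166 40 -2.75 109.0 174.0
174 41 -3.16 109.7 181.9
182 42 -3.45 110.7 189.9
190 41 -3.11 111.8 197.9
198 43 -3.43 112.2 205.8
206 42 -2.81 114.0 213.9
214 42 -3.68 113.7 221.9
222 8 -2.54 110.5 224.6
[ 0.10380479 91.27152652] [-0.0101961 -1.1754513] 224.6326319130768
```

The tip is at about dock x 222 with a lateral offset of about -2 mm, so the centre is at x≈100 under the gripper. Closing at the centre.

Request:
{"api": "apply_moves", "payload": {"rows": [[[0,0,0],0],[[0,0,0],0],[[0,0,0],0],[[0,0,0],0],[[0,0,0],0],[[0,0,0],0]], "gripper": 0, "grip_force": 15}}

```text
time_s: 16.1
tcp_pos: [0.6534, 0.0139, 0.1328]
eef_rot: [-90.0, 0.0, 100.5]
contact_force: [-0.8, -0.7, 0.7]
gripper_width: 0.0238
```

```bash
python3 -c "
from go import *; st()"
```

```text
t 16.1 p [0.6534 0.0139 0.1328] r [-90.     0.   100.53] F [-0.85 -0.67  0.7 ] M [-0.063  0.179  0.003] w 0.0238
```

Request:
{"api": "apply_moves", "payload": {"rows": [[[0,-0.001,0],0],[[0,-0.002,0],0],[[0,-0.003,0],0],[[0,-0.004,0],0],[[0,-0.004,0],0],[[0,-0.004,0],0]], "grip_force": 20}}

```text
time_s: 16.85
tcp_pos: [0.6534, 0.0139, 0.1367]
eef_rot: [-90.0, -0.0, 100.5]
contact_force: [-0.4, -0.1, -1.1]
gripper_width: 0.024
```

```bash
python3 -c "
from go import *; st()"
```

```text
t 16.85 p [0.6534 0.0139 0.1367] r [-90.    -0.   100.53] F [-0.41 -0.09 -1.1 ] M [ 0.059  0.118 -0.   ] w 0.024
```

Request:
{"api": "apply_moves", "payload": {"rows": [[[0,-0.002,0],0],[[0,-0.004,0],0],[[0,-0.006,0],0],[[-0.004,-0.0065,0],0],[[-0.01,-0.007,0],0],[[-0.018,-0.008,0],0],[[-0.026,-0.009,0],0],[[-0.034,-0.01,0],0],[[-0.04,-0.011,0],0],[[-0.04,-0.011,0],0]]}}

```text
time_s: 18.1
tcp_pos: [0.6608, -0.0259, 0.1478]
eef_rot: [-90.0, 0.0, 100.5]
contact_force: [0.3, 0.3, -2.3]
gripper_width: 0.0238
```

Run:
```python
from go import st
from h import *
from plant import capture
for n in("top","side"):
    c=capture(n); st(); np.savez(f"{n}6.npz",**c)
    b=(260,130,390,230) if n=="top" else (240,130,340,250)
    cv2.imwrite(f"pics/{n}6c.png",cv2.resize(c["pixels"][b[1]:b[3],b[0]:b[2]],None,fx=4.9,fy=4.9,interpolation=cv2.INTER_CUBIC))
```

```text
t 18.15 p [ 0.6608 -0.0256  0.1477] r [-90.   -0.  100.5] F [-0.23 -0.12 -1.79] M [0.061 0.072 0.005] w 0.0236
t 18.2 p [ 0.6607 -0.0254  0.1477] r [-90.    -0.   100.52] F [ 0.67 -0.36 -2.  ] M [ 0.084  0.097 -0.015] w 0.0238
```

View pics/top6c.png

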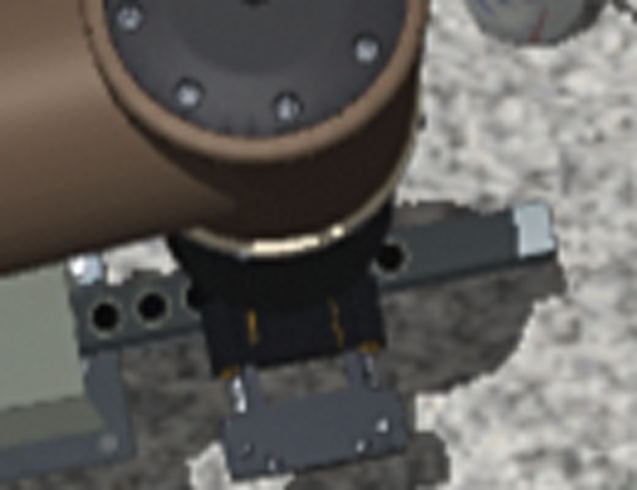

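View pics/side6c.png

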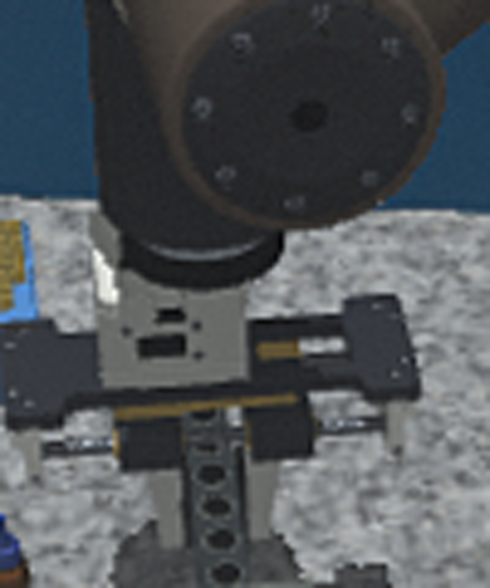

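Request:
{"api": "apply_moves", "payload": {"rows": [[[-0.008,-0.001,0],0],[[-0.018,-0.002,0],0],[[-0.03,-0.003,0],0],[[-0.043,-0.0045,0],0],[[-0.056,-0.006,0],0],[[-0.068,-0.008,0],0],[[-0.072,-0.02,0],0],[[-0.074,-0.035,0],0],[[-0.074,-0.05,0],0],[[-0.074,-0.065,0],0],[[-0.074,-0.074,0],0],[[-0.074,-0.074,0],0]]}}

```text
time_s: 19.7
tcp_pos: [0.6746, -0.0979, 0.2228]
eef_rot: [-90.1, 0.0, 100.5]
contact_force: [0.8, 0.2, -2.0]
gripper_width: 0.0238
```

```bash
python3 go.py .453 -.176 .22 93.7
```

```text
t 19.7 p [ 0.6746 -0.0979  0.2228] r [-9.0100e+01  1.0000e-02  1.0055e+02] F [ 0.76  0.21 -1.99] M [ 0.032  0.091 -0.012] w 0.0238
shift [-0.0362  0.0024  0.2321] turn 6.85
```

Request:
{"api": "apply_moves", "payload": {"rows": [[[-0.001,0,0.006],0.2],[[-0.003,0,0.02],0.6],[[-0.006,0,0.04],1.2],[[-0.01,0,0.063],1.9],[[-0.014,0,0.088],2.6],[[-0.018,0,0.114],3.4],[[-0.022,0,0.14],4.2],[[-0.026,0,0.165],4.9],[[-0.029,0,0.188],5.5],[[-0.032,0.01,0.208],6.1],[[-0.034,0.02,0.223],6.5],[[-0.036,0.03,0.232],6.8],[[-0.036,0.04,0.232],6.8],[[-0.036,0.05,0.232],6.8],[[-0.036,0.05,0.232],6.8],[[-0.036,0.05,0.232],6.8]]}}

```text
time_s: 21.7
tcp_pos: [0.4532, -0.1758, 0.1717]
eef_rot: [-90.0, 0.0, 93.8]
contact_force: [-0.3, -0.0, -2.1]
gripper_width: 0.0242
```

Run:
```python
from go import st,to
from h import *
from plant import capture
to([.453,-.176,.097],93.7)
for n in("top","side"):
    c=capture(n); np.savez(f"{n}7.npz",**c)
    b=(300,210,460,320) if n=="top" else (310,110,430,270)
    cv2.imwrite(f"pics/{n}7c.png",cv2.resize(c["pixels"][b[1]:b[3],b[0]:b[2]],None,fx=3.7 if n=="side" else 5,fy=3.7 if n=="side" else 5,interpolation=cv2.INTER_CUBIC))
```

```text
t 21.7 p [ 0.4532 -0.1758  0.1717] r [-8.999e+01  1.000e-02  9.376e+01] F [-0.33 -0.   -2.07] M [0.108 0.086 0.009] w 0.0242
shift [-0.0001  0.0747  0.0002] turn 0.06
```

View pics/top7c.png

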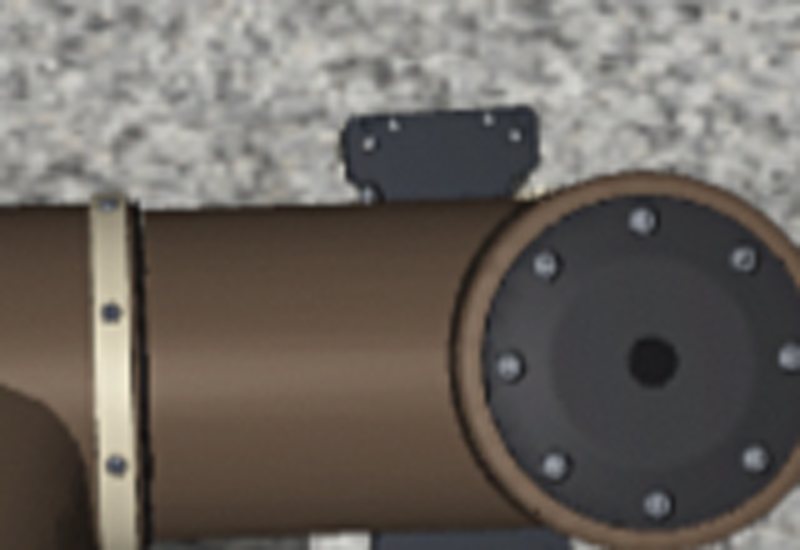

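View pics/side7c.png

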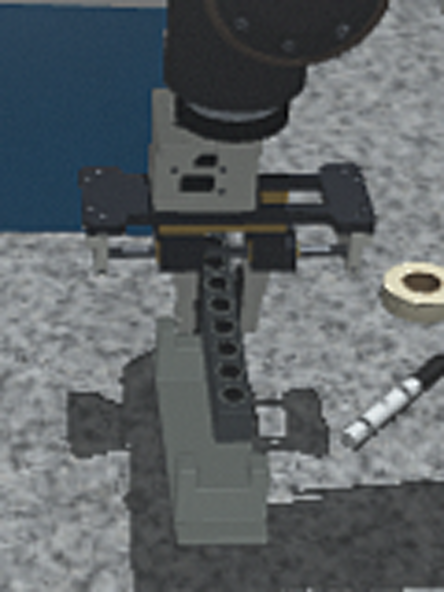

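Run:
```python
from h import *
s=load("side7.npz"); W=cloud(s); o=np.array([.453,-.176]); a=np.radians(-86.3); ux=np.array([np.cos(a),np.sin(a)]);uy=np.array([-ux[1],ux[0]])
D=W[...,:2]-o; X=D@ux*1e3; Y=D@uy*1e3; Z=W[...,2]*1e3
m=(X>-140)&(X<-25)&(abs(Y)<20)&(Z>95)&(Z<150)
print(m.sum())
for x in range(-136,-20,8):
    k=m&(X>=x)&(X<x+8)
    if k.sum(): print(x,k.sum(),"Y",np.percentile(Y[k],[0,50,100]).round(1),"Z",np.percentile(Z[k],[5,50,95]).round(1))
for v in range(205,232): print(v,' '.join(f"{X[v,u]:4.0f}/{Z[v,u]:3.0f}" for u in range(368,380,2)))
```

```text
375
-128 55 Y [-10.4   1.9  12.6] Z [ 99.2 112.5 123.1]
-120 53 Y [-11.1   1.7  12.7] Z [ 97.8 117.4 125.1]
-112 34 Y [-10.4   2.2  13.4] Z [100.5 123.5 127.9]
-104 20 Y [-11.2   3.8  13.1] Z [115.8 124.6 126.9]
-96 22 Y [-9.5  0.4 13. ] Z [122.6 126.  128.8]
-88 28 Y [-10.5   2.2  13.5] Z [106.7 126.6 130. ]
-80 29 Y [-11.5   4.2  13.3] Z [113.8 128.6 132.1]
-72 20 Y [-9.   4.4 13. ] Z [122.4 129.1 131.5]
-64 23 Y [-10.4   0.3  13.5] Z [126.9 130.4 132.7]
-56 24 Y [-10.9   5.5  13.6] Z [110.7 131.1 133.7]
-48 23 Y [-9.5  5.7 13.2] Z [119.  131.6 133.9]
-40 26 Y [-10.3   2.6  12.9] Z [128.9 133.1 135.8]
-32 18 Y [-10.8  -1.7  12.1] Z [131.6 134.  137.4]
205  -61/127  -67/131  -72/135  -68/131  124/ -1  125/ -2
206  -70/130  -70/130  -67/128  -67/128  120/ -2  119/ -1
207  -72/129  -77/132  -73/129  -68/126  110/  2  107/  4
208  -76/128  -77/129  -78/129  -78/129  111/ -2  107/ -0
209  -78/126  -80/128  -81/129  -78/127  -74/124  100/  1
210  -85/128  -83/127  -79/124  -86/129  -82/126   96/  0
211  -84/125  -88/128  -90/129  -85/126  -87/127   93/ -0
212  -91/127  -87/124  -91/127  
[... 427 characters left out ...]
/  2
220 -119/123 -119/123 -118/122 -118/122 -118/122   47/  1
221 -120/121 -120/121 -123/123 -123/123 -124/124   43/  0
222 -119/117 -123/120 -122/119 -120/117 -120/117   40/ -0
223 -122/116 -121/116 -122/116 -119/114 -116/112   35/ -0
224 -124/115 -122/113 -121/113 -120/112 -125/115   30/  0
225 -121/109 -122/110 -125/112 -121/109 -122/110   20/  4
226 -115/102 -118/104 -115/102 -118/104 -124/109   20/  0
227 -121/103 -118/101 -120/102 -122/104 -122/104   21/ -3
228 -118/ 98 -120/100 -123/102 -121/100 -118/ 98   12/ -1
229 -117/ 94 -118/ 95 -124/ 99 -120/ 96 -123/ 99    5/  2
230   -6/  7   -2/  4   -3/  4   -6/  7   -9/  9   -2/  4
231  -11/  8   -9/  6  -13/  9  -12/  8   -8/  5   -1/ -1
```

The carrier hangs over the stand with its tail end at stand x ≈ -124 and lateral offset ≈ +1 mm, so it is centred. Lowering to just above first contact.

Request:
{"api": "apply_moves", "payload": {"rows": [[[0,0.008,0],0],[[0,0.018,0],0],[[0,0.028,0],0],[[0,0.038,0],0],[[0,0.047,0],0],[[0,0.054,0],0],[[0,0.058,0],0],[[0,0.058,0],0],[[0,0.058,0],0]]}}

```text
time_s: 22.92
tcp_pos: [0.4529, -0.1759, 0.114]
eef_rot: [-90.0, 0.0, 93.7]
contact_force: [-0.3, 0.3, -1.7]
gripper_width: 0.024
```

Run:
```python
from go import st,to
from h import *
from plant import capture
to([.453,-.176,.097],93.7)
c=capture("side"); np.savez(f"side8.npz",**c); b=(320,150,410,270)
cv2.imwrite(f"pics/side8c.png",cv2.resize(c["pixels"][b[1]:b[3],b[0]:b[2]],None,fx=5,fy=5,interpolation=cv2.INTER_CUBIC))
```

```text
t 22.93 p [ 0.4529 -0.1759  0.114 ] r [-90.03   0.    93.74] F [-0.31  0.3  -1.69] M [0.015 0.103 0.052] w 0.024
shift [-0.0001  0.017  -0.    ] turn 0.04
```

View pics/side8c.png

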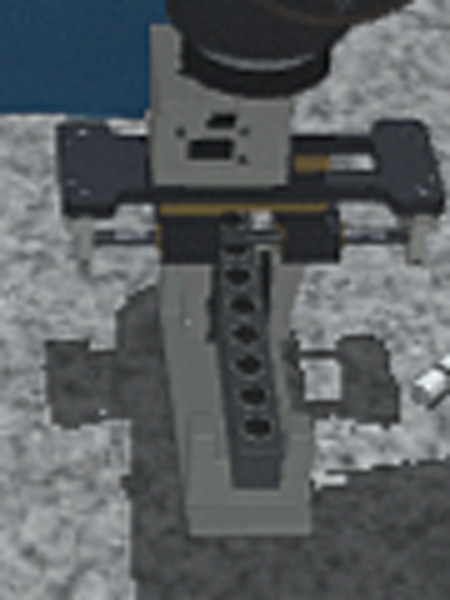

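The tail end at (257,470) sits between the cheeks at (200,430) and (300,430). I'll reduce the grip and lower so the carrier levels itself.

Request:
{"api": "apply_moves", "payload": {"rows": [[[0,0.002,0],0],[[0,0.004,0],0],[[0,0.006,0],0],[[0,0.008,0],0],[[0,0.008,0],0]], "grip_force": 6}}

```text
time_s: 23.6
tcp_pos: [0.4527, -0.1759, 0.1056]
eef_rot: [-90.0, -0.0, 93.7]
contact_force: [0.4, 0.3, -1.4]
gripper_width: 0.0238
```

```bash
python3 -c "
from go import *; st()"
```

```text
t 23.6 p [ 0.4527 -0.1759  0.1056] r [-89.99  -0.    93.73] F [ 0.4   0.34 -1.39] M [0.058 0.094 0.009] w 0.0238
```

Request:
{"api": "apply_moves", "payload": {"rows": [[[0,0.0015,0],0],[[0,0.003,0],0],[[0,0.0045,0],0],[[0,0.006,0],0],[[0,0.006,0],0]]}}

```text
time_s: 24.22
tcp_pos: [0.4527, -0.1759, 0.0996]
eef_rot: [-90.0, -0.0, 93.7]
contact_force: [-0.6, -0.8, -2.2]
gripper_width: 0.0244
```

Run:
```python
from go import st,to
from h import *
from plant import capture
to([.453,-.176,.097],93.7)
c=capture("side"); np.savez(f"side9.npz",**c); b=(320,150,410,270)
cv2.imwrite(f"pics/side9c.png",cv2.resize(c["pixels"][b[1]:b[3],b[0]:b[2]],None,fx=5,fy=5,interpolation=cv2.INTER_CUBIC))
W=cloud(c); o=np.array([.453,-.176]); a=np.radians(-86.3); ux=np.array([np.cos(a),np.sin(a)]);uy=np.array([-ux[1],ux[0]])
D=W[...,:2]-o; X=D@ux*1e3; Y=D@uy*1e3; Z=W[...,2]*1e3
for x in range(-128,-20,8):
    k=(X>=x)&(X<x+8)&(abs(Y)<9)&(Z>45)
    if k.sum(): print(x,k.sum(),np.percentile(Z[k],[10,50,90]).round(1))
```

```text
t 24.23 p [ 0.4527 -0.1759  0.0996] r [-89.99  -0.    93.73] F [-0.57 -0.77 -2.23] M [ 0.074  0.06  -0.02 ] w 0.0244
shift [-0.0001  0.0026 -0.0003] turn 0.03Traceback (most recent call last):
  File "<stdin>", line 7, in <module>
  File "h.py", line 7, in cloud
    W=(P-c["t"])@c["R"]; W[z==0]=np.nan; return W
         ~^^^^^
KeyError: 't'
```

View pics/side9c.png

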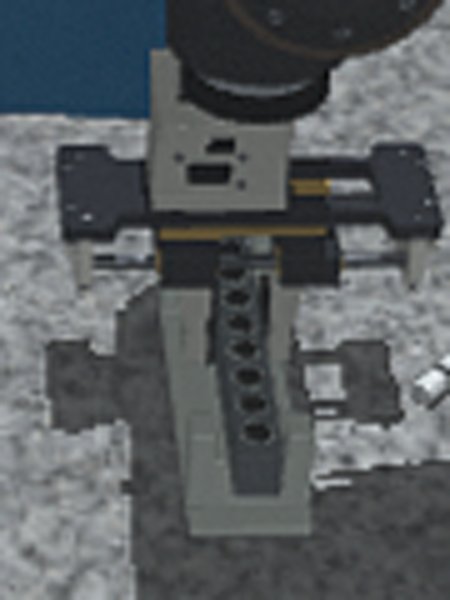

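```bash
cat > slope.py <<'E'
from h import *
import sys
for f in sys.argv[1:]:
    c=load(f); W=cloud(c); o=np.array([.453,-.176]); a=np.radians(-86.3); ux=np.array([np.cos(a),np.sin(a)]);uy=np.array([-ux[1],ux[0]])
    D=W[...,:2]-o; X=D@ux*1e3; Y=D@uy*1e3; Z=W[...,2]*1e3
    print(f)
    for x in range(-128,132,12):
        k=(X>=x)&(X<x+12)&(abs(Y)<9)&(Z>30)&(Z<100)
        if k.sum(): print(x,k.sum(),np.percentile(Z[k],[10,50,90]).round(1),np.percentile(Y[k],[0,100]).round(1))
E
python3 slope.py side8.npz side9.npz
```

```text
side8.npz
-128 70 [41.3 55.4 65.5] [-9.   8.9]
-116 32 [63.4 65.7 69.4] [-8.   8.6]
-104 19 [65.  67.1 70.7] [-8.1  9. ]
-92 23 [67.1 68.5 72.3] [-8.8  8.4]
-80 24 [68.3 70.7 73. ] [-7.9  7.9]
-68 23 [70.1 72.9 74.6] [-9.   7.1]
-56 26 [71.4 73.8 76.5] [-8.   8.4]
-44 20 [73.3 76.2 77.5] [-8.6  7.5]
-32 20 [74.2 76.5 79.5] [-7.6  8.8]
-20 23 [76.7 78.8 81.2] [-8.5  7.6]
-8 24 [77.4 80.6 83.1] [-8.5  8.9]
4 23 [79.9 82.9 86.7] [-8.   8.6]
16 14 [82.7 83.6 85.8] [-8.2  7.4]
28 7 [82.6 83.7 84.3] [-6.9  6.5]
40 14 [85.7 87.9 89.6] [-8.5  5.4]
52 5 [85.  86.2 87.5] [-7.3  4.4]
side9.npz
-128 70 [39.9 52.3 62.7] [-9.   8.8]
-116 24 [59.6 62.9 64.5] [-8.9  8.2]
-104 22 [62.  63.2 64.8] [-8.4  6.6]
-92 24 [61.2 63.4 67. ] [-8.6  8.4]
-80 18 [62.4 64.4 65.5] [-8.8  7.5]
-68 22 [62.  64.5 67.4] [-8.6  8.8]
-56 18 [62.4 63.9 66.9] [-8.4  7.5]
-44 21 [63.  64.7 67.2] [-9.   8.7]
-32 16 [64.2 65.2 67.4] [-7.7  8.4]
-20 20 [63.1 65.5 68.6] [-8.7  7.3]
-8 21 [63.4 66.6 68. ] [-8.4  8.8]
4 15 [64.8 66.7 68.7] [-8.9  7.5]
16 19 [63.4 65.9 68.3] [-8.1  6.2]
28 6 [64.5 65.9 67.9] [-8.6  5.2]
40 6 [66.2 67.6 71.3] [-4.6  4.3]
52 11 [63.5 67.3 69.2] [-8.2  2.9]
64 3 [66.4 66.5 66.8] [-8.7  2.3]
```

The carrier is levelling as hoped: tail top 63 mm, middle 66 mm. About 2.5 mm remain.

Request:
{"api": "apply_moves", "payload": {"rows": [[[0,0.001,0],0],[[0,0.002,0],0],[[0,0.0028,0],0],[[0,0.0028,0],0]], "grip_force": 4}}

```text
time_s: 24.78
tcp_pos: [0.4527, -0.1759, 0.097]
eef_rot: [-90.0, 0.0, 93.7]
contact_force: [-0.1, -0.6, -0.5]
gripper_width: 0.024
```

```bash
python3 - <<'E'
from go import st
from plant import capture
import numpy as np
st(); np.savez("side10.npz",**capture("side"))
E
python3 slope.py side10.npz
```

```text
t 24.77 p [ 0.4527 -0.1759  0.097 ] r [-90.     0.    93.73] F [-0.09 -0.6  -0.48] M [-0.108  0.224  0.091] w 0.024
side10.npz
-128 72 [40.7 53.5 63.6] [-8.6  8.9]
-116 23 [61.6 63.7 66.1] [-7.6  8.4]
-104 18 [61.6 63.7 65.4] [-8.4  7. ]
-92 18 [61.5 62.9 65.1] [-7.3  8.9]
-80 23 [61.8 63.6 64.5] [-8.7  7.7]
-68 20 [61.3 63.4 66. ] [-7.4  8.5]
-56 18 [62.2 63.6 65.9] [-8.1  7.8]
-44 19 [61.2 63.3 65.7] [-8.7  8.9]
-32 20 [61.6 63.5 66.1] [-8.1  8.2]
-20 13 [61.  63.1 64.7] [-6.7  8.8]
-8 22 [60.9 63.2 64.6] [-7.6  8.3]
4 15 [60.8 63.7 65.4] [-8.8  6.8]
16 16 [61.6 63.1 64.7] [-7.8  6.3]
28 7 [59.5 63.1 63.8] [-8.3  4.8]
40 4 [62.6 63.3 67.1] [-4.9  4.4]
52 12 [61.5 63.6 65.4] [-8.4  3. ]
64 4 [61.8 62.7 63.5] [-6.2  1.9]
```

It is flat at 63.3 mm (63 expected), and the rests carry the weight. Letting go and retreating.

Request:
{"api": "apply_moves", "payload": {"rows": [[[0,0,0],0],[[0,0,0],0],[[0,0,0],0],[[0,0,0],0],[[0,0,0],0],[[0,-0.006,0],0],[[0,-0.016,0],0],[[0,-0.03,0],0],[[0,-0.05,0],0],[[0,-0.075,0],0],[[0,-0.1,0],0],[[0,-0.125,0],0],[[0,-0.14,0],0],[[0,-0.15,0],0],[[0,-0.15,0],0],[[0,-0.15,0],0]], "gripper": 0.65}}

```text
time_s: 26.82
tcp_pos: [0.4523, -0.1759, 0.2462]
eef_rot: [-89.9, -0.0, 93.7]
contact_force: [0.1, -0.2, 0.0]
gripper_width: 0.0568
```

```bash
python3 - <<'E'
from go import st
from plant import capture
import numpy as np,cv2
st()
for n in("top","side"):
    c=capture(n); np.savez(f"{n}11.npz",**c); cv2.imwrite(f"pics/{n}11.png",c["pixels"])
E
python3 slope.py side11.npz
```

```text
t 26.82 p [ 0.4523 -0.1759  0.2462] r [-8.992e+01 -2.000e-02  9.372e+01] F [ 0.08 -0.17  0.  ] M [ 0.013  0.12  -0.076] w 0.0568
side11.npz
-128 66 [40.9 52.2 63.3] [-8.9  9. ]
-116 24 [60.9 63.5 65.7] [-6.9  8.5]
-104 21 [61.7 63.7 66.1] [-8.4  7.5]
-92 23 [62.  63.2 66.4] [-8.8  8.5]
-80 15 [62.6 63.9 65.2] [-8.3  7. ]
-68 20 [60.3 62.7 65.3] [-7.   8.6]
-56 17 [61.  63.1 64.8] [-8.4  7.8]
-44 21 [60.4 63.1 65.4] [-8.7  8.9]
-32 20 [61.8 63.8 65.6] [-8.1  8.2]
-20 19 [61.1 63.2 65.5] [-8.6  7.1]
-8 16 [61.3 63.6 66.2] [-8.   8.3]
4 21 [60.5 64.1 65.7] [-8.9  7.8]
16 17 [61.8 63.7 66. ] [-7.4  8.9]
28 16 [62.  63.9 65.8] [-8.5  7.9]
40 16 [61.2 63.3 65.7] [-7.4  8.9]
52 16 [60.8 62.7 66. ] [-8.9  8.2]
64 13 [61.2 62.2 63.7] [-8.8  6.9]
76 18 [58.2 62.  65.1] [-8.3  8.9]
88 16 [61.9 63.9 65.6] [-8.5  8.1]
100 14 [60.5 63.3 65.8] [-7.3  6.9]
112 16 [60.9 62.7 64.2] [-8.6  8.9]
124 5 [63.  63.5 64.1] [-6.2  7.8]
```

View pics/side11.png

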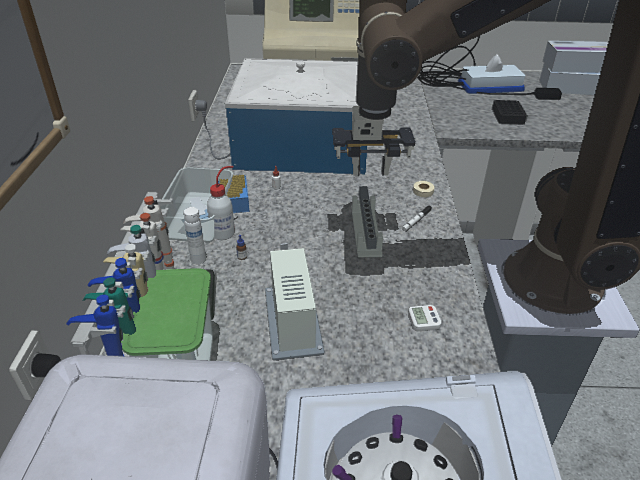

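In the side picture the carrier lies in the stand at (366,222). The droppers at (241,248) and (276,180) and the timer at (425,317) are where they were. One more check on the carrier's ends and the bystanders, then I'll hand in.

Run:
```python
from h import *
c=load("side11.npz"); W=cloud(c); o=np.array([.453,-.176]); a=np.radians(-86.3); ux=np.array([np.cos(a),np.sin(a)]);uy=np.array([-ux[1],ux[0]])
D=W[...,:2]-o; X=D@ux*1e3; Y=D@uy*1e3; Z=W[...,2]*1e3
k=(abs(X)<150)&(abs(Y)<20)&(Z>57)&(Z<72); print("ends",np.percentile(X[k],[1,99]).round(1),"Y",np.percentile(Y[k],[2,50,98]).round(1))
s0=load("side0.npz")
for n,b in dict(dropper=(230,230,252,262),red=(268,165,285,192),timer=(405,300,445,332)).items():
    d=np.abs(c["pixels"][b[1]:b[3],b[0]:b[2]].astype(int)-s0["pixels"][b[1]:b[3],b[0]:b[2]]).mean(); print(n,"diff",d.round(2))
from plant import close_job
print(close_job())
```

```text
ends [-123.2  124.3] Y [-11.    1.2  12.6]
dropper diff 2.19
red diff 2.39
timer diff 2.85
the job is handed in; nothing more can be done
None
```

The carrier is out of the dock and lying flat in both notches of the parking stand. I have let go of it and handed the job in at about 27 s of the 66 s allowed.

**Dock:** Depth readings put the lip about 20 mm above the lane floor. I lifted the front end about 22 mm in small steps with a light grip of 6 to 8 N. The force readings showed no contact with the keeper and no butting against the lip; they stayed within about 3 N throughout. I drew the carrier out 100 mm, rested it on the lip, regripped it at its centre, drew it clear of the hood and took it to the stand.

**Stand:** The carrier was tilted nose-up in the grip. I lowered its tail into the notch first and loosened the grip so that it levelled itself before I let go.

**Last checks:**
- **Level:** The carrier's top reads 62 to 64 mm along its whole length; 63 mm is expected.
- **Centring:** Its ends are at stand x = -123 and +124 mm, and it is about 1 mm off sideways.
- **Bystanders:** The dropper bottles and timer look unchanged from the first picture.
- **Robot:** The gripper is about 15 cm above the stand and reads no force.

**Disagreement:** Fitting the stand from the side camera alone put it about 8 mm further along its length than the top camera did. I used the top-camera fit because its outline also matched the side picture.

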